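Cure a batch of shell-inlaid plaques in the UV box

ROBOT

A 6-joint arm with a two-finger parallel gripper is mounted at the origin on the work surface. World frame = base frame: x ahead of the robot, y to its left, z up, the work surface at z = 0. Lengths are in mm, angles in rad, forces in N, time in s.
With the tool pointing down it reaches from about 275 to 750 mm from the base axis. Payload 10.2 kg.
Tool frame: the origin (TCP) lies midway between the tips of the shut fingers; the grasp point (between the pads) lies 19 mm behind it; z points along the fingers, y is the line along which they close (so a half turn about z gives the same grasp; the last joint's range is limited). The gripper opens to 85 mm and grips with 20 to 120 N. Pads are 22 mm wide; open, the fingers measure 114 mm over their backs; the gripper's body (76 mm by 85 mm) begins 54 mm behind the grasp point. The pads swing forward as they close: fully open they stand 13 mm farther back than shut.
Start: joints at [0.967, 0.313, 1.498, -0, 1.331, -0.223], TCP at [195.136, 487.394, 231.294] pointing down, gripper open.
Joint ranges: [-2.94, 2.94], [-0.97, 2.17], [0.19, 2.56], [-1.23, 4.37], [0.02, 3.11], [-2.88, 2.88]. Speed limits (rad/s): [2.39, 2.39, 3.01, 3.14, 3.14, 3.14].

INTERFACE

Orientations are given as a unit quaternion [w, x, y, z].
In Python, from rig import ctrl, capture, camera_info gives the robot as it stands.
- The arm moves only by the tool apply_moves, never from a script. Its argument "targets" is a list of rows, each a list of 3 entries, a list of its own where there are three numbers: the finger opening in mm, from 0 to 85.4, then the shift along the world's x, y, z in mm, then the turn, a rotation vector about the world's x, y, z in degrees. In form: [[grip, [dx, dy, dz], [rx, ry, rz]], ...]. A call has 1 to 20 rows; each row is the pose to reach, as a shift and turn from the pose commanded when the call began; what a row does not reach only later rows make up. A row lasts 1/10 s, in which the tool goes at most 50 mm and 8.59 degrees, less where a joint would pass 70% of its speed; a pose out of reach is approached as far as the arm can. A call with a gripper value outside its range is refused whole. The fingers move at their own pace and stop on an object; "squeeze" is the grip in N (left out, the last holds). Time passes only in rows, so rows that repeat a pose let the fingers close. It gives the time, the measured TCP pose, the force, the opening and the grip force at its end, in the units of the state.
- ctrl.sense(): the state, without advancing time (a new reading comes with each control period).
- capture(name): name is "scene" or "top"; returns (picture, depth): 384x512x3 uint8, blue, green, red; 384x512 float32, mm along the optical axis (not along the pixel's ray), 0 where there is no reading.
- camera_info(name): a dict with "vfov" (degrees; the focal length in pixels is half the picture's height over the tangent of half this angle, whatever the lens; pixels are square), "cx", "cy" (the principal point, pixels), "k1" (the pictures are not rectified: a ray, as slopes to the right and down, at radius r is drawn at 1 + k1 r^2 times it, then the intrinsics apply), "extrinsics" (4x4, takes a point from camera to world coordinates). Camera axes: x right, y down, z forward; pixel columns grow to the right and rows downward; lengths in mm; the calibration is good to about 2 mm. A picture is of the moment at which its call begins. camera_info takes no time and is no camera call.
- ctrl.finish_job(): hands the job in; it is judged then, once.
The state is a dict: "time_s": time; "joints": joint angles; "dq": joint speeds; "tau": joint torques, N m; "eef_pos": TCP position; "ee_rot": TCP orientation; "force": force on the tool from outside, world axes, zero at the start; "wrist_torque": the same for the moment, N m; "grip_width": opening from 0.0 (shut) to 1.0 (fully open); "grip_force": force on a finger pad.
Only numpy, scipy, OpenCV 4.12 (cv2) and the standard library are available. Lean on these libraries where they do the work, as an engineer would, in place of code of your own. Each camera call takes 0.05 s, during which the arm holds its last target. There are 200 camera calls.

TASK

Open the amber cover of the UV curing box and load every inlaid plaque from the white board into its chamber, each lying flat on its floor with the shell face up; then lower the cover gently until it is shut, and turn both turnbuttons on the front flange fully across its edge. With the cover secured, turn the lamp power dial and the exposure timer dial so that the pointer of each stands at its brass setting marker, and leave the resin bottle and the brush pot standing where they are.

Things in the scene. Friction and masses are not known exactly. Their poses are not given: they have to be found in the camera images.
- case: Grey UV curing box, fixed, 210 (x) x 300 (y) x 70 mm high; origin at the centre of its underside, front to -x. Open-topped chamber: inside x -64 to 94, y -144 to 44 mm, floor 25 mm, rim 70 mm above the bench. Console with the two dials: y 44 to 150 mm, flat top at 70 mm. Front flange with the two turnbuttons: x -105 to -64 mm, top at 70 mm. Amber cover hinged at the far rim.
- cover (a joint): Clear amber cover, 168 mm deep x 200 wide x 8 thick, 0.3 kg. Value (rad) 0 shut on the rim, 1.80 at its open stop past upright; starts shut or ajar (0 to 0.5). A stiff hinge (0.38 N m) holds it at any angle, so it must be moved all the way. Shut, its top is 79 mm above the bench.
- cover_bar (a point): Middle of the cover's round bar handle: 10 mm thick, 76 mm long, parallel to the hinge, near the free edge, its axis 30 mm off the cover's outer face, on two posts 34 mm either side of the middle. With the cover upright the bar is on the far side of the upright cover.
- cover_hinge (a point): Middle of the hinge line, 70.5 mm above the bench, axis along box y. At cover value q the bar's middle lies from here at x = -0.154 cos q + 0.038 sin q, z = 0.154 sin q + 0.038 cos q (m) in the box's axes.
- button_left (a joint): Steel turnbutton on an upright pivot on the flange, left (box +y) of the cover's middle by 70 mm: blade 11 x 5 mm reaching 36 mm from the pivot, with a finger wing over the pivot along it, 30 mm long, 10 mm thick, 26 mm high. Value (rad) 0 along the flange (released), 1.571 at its stop, straight across the cover's edge; grows anticlockwise seen from above. Stays where left (0.05 N m).
- button_left_grip (a point): On the left turnbutton's pivot axis, 6 mm below the top of its wing (top 108 mm above the bench); its x axis points along the blade and wing.
- button_right (a joint): Steel turnbutton on an upright pivot on the flange, right (box -y) of the cover's middle by 70 mm: blade 11 x 5 mm reaching 36 mm from the pivot, with a finger wing over the pivot along it, 30 mm long, 10 mm thick, 26 mm high. Value (rad) 0 along the flange (released), 1.571 at its stop, straight across the cover's edge; grows clockwise seen from above. Stays where left (0.05 N m).
- button_right_grip (a point): The same point and axes on the right turnbutton.
- timer (a joint): Exposure timer dial, the larger black knob, at the robot's side of the console: skirt 52 mm across, bar grip on it 49 mm long, 12 thick, 26 high, white line at the pointer end. Value (rad) 0 at the stop front left, growing clockwise from above to 4.71; stays where left (friction 0.03 N m). Pointer direction in the box frame, anticlockwise from box +x = 2.356 - value.
- timer_grip (a point): On the timer's axis, 4 mm below the top of its bar grip (top 104 mm above the bench, foot 78 mm); its x axis points along the bar to the pointer.
- timer_pointer (a point): Tip of the timer's white pointer, 30 mm from its axis.
- timer_marker: The timer's setting marker: a thin dark wire ring clipped round the scale with one brass tab, 40 mm from the dial's axis. Origin on the dial's axis at the console top; its +x points to the tab: the dial is set when the pointer lies along it. Fixed in a run, at a new angle in each.
- power (a joint): Lamp power dial, the smaller black knob, at the back of the console: skirt 40 mm across, bar grip on it 38 mm long, 10 thick, 26 high, white line at the pointer end. Value (rad) 0 at the stop front left, growing clockwise from above to 4.71; stays where left (friction 0.03 N m). Pointer direction in the box frame, anticlockwise from box +x = 2.356 - value.
- power_grip (a point): On the power dial's axis, 4 mm below the top of its bar grip (top 104 mm above the bench, foot 78 mm); its x axis points along the bar to the pointer.
- power_pointer (a point): Tip of the power dial's white pointer, 24 mm from its axis.
- power_marker: The power dial's setting marker: as the timer's, its brass tab 34 mm from the dial's axis along its +x.
- plaque_round: Black lacquered wooden disc, 48 mm across, 14 mm thick, with a shell flower. Shell face = +z, up at the start; origin at the centre of its underside; 35 g or so. It starts on the fixed white work board (240 x 240 x 10 mm), or is absent (None) in this batch.
- plaque_square: Black lacquered plaque 44 x 44 x 14 mm with shell flower and leaves. Shell face = +z, up at the start; origin at the centre of its underside; 35 g or so. It starts on the fixed white work board (240 x 240 x 10 mm), or is absent (None) in this batch.
- plaque_long: Black lacquered plaque 66 mm (its x) x 38 mm (its y) x 14 mm with shell flower and branch. Shell face = +z, up at the start; origin at the centre of its underside; 35 g or so. It starts on the fixed white work board (240 x 240 x 10 mm), or is absent (None) in this batch.
- plaque_oval: Black lacquered plaque with round ends, 58 mm (its x) x 34 mm (its y) x 14 mm, with a shell fish. Shell face = +z, up at the start; origin at the centre of its underside; 35 g or so. It starts on the fixed white work board (240 x 240 x 10 mm), or is absent (None) in this batch.
- resin_bottle: White resin bottle with black cap, 36 mm across, 85 mm high, beyond the gap between board and box; not to be disturbed.
- brush_pot: White open pot, 68 mm across, 85 mm high, left of the box; not to be disturbed.

How it is judged:
By the outcome, as a careful person would: the job done as asked, in the order asked, and still so for the second after the job is handed in, with the robot touching nothing.
Of plaque_round, plaque_square, plaque_long, plaque_oval only 2 to 4 are there at a start; the rules pass over those that are not, and their reading is None.
At some moment in a run one of plaque_round, plaque_square, plaque_long, plaque_oval may be knocked a few centimetres aside while the robot is not near it.
Once in a run the grip may slacken for a moment while it holds something.
It also fails if it takes over 210 s, if anything falls off the work surface, if the arm or the gripper's body presses on something with over 40 N, if the wrist force passes 120 N, or if a joint passes its speed limit or range.

## Working session

There is one attempt and no reset: what is moved stays moved. The work goes in short steps, Python scripts to look and compute and a tool call to move; the robot and the scene stay as the last step left them, time stands still between calls to the robot, and variables do not carry over. Pictures are saved under pics/ and viewed, at most 14 in all, crops included, and the job is handed in when it is done.

Besides the shell and the picture viewer there is one more tool, called after "Call:" as name(argument=value, ...), one argument or row to a line, values as JSON. apply_moves: Moves the arm, as the interface text tells. Its arguments: {"type":"object","properties":{"targets":{"type":"array","items":{"type":"array"}},"squeeze":{"type":"number"}},"required":["targets"]}

```bash
mkdir -p pics; ls; cat > h.py <<'E'
import numpy as np,cv2
from rig import ctrl,capture,camera_info
def K(n):
    c=camera_info(n); f=192/np.tan(np.radians(c['vfov'])/2); return c,f
def ray(n,u,v):
    c,f=K(n); d=np.array([(u-c['cx'])/f,(v-c['cy'])/f]); x=d.copy()
    for _ in range(20): x=d/(1+c['k1']*(x@x))
    E=np.array(c['extrinsics']); return E[:3,3],E[:3,:3]@np.array([x[0],x[1],1]),E
def atz(n,u,v,z):
    o,d,_=ray(n,u,v); return o+d*(z-o[2])/d[2]
def atd(n,u,v,D):
    o,d,_=ray(n,u,v); return o+d*D
def proj(n,p):
    c,f=K(n); E=np.array(c['extrinsics']); q=E[:3,:3].T@(np.array(p)-E[:3,3]); x=q[:2]/q[2]; x=x*(1+c['k1']*(x@x)); return x*f+[c['cx'],c['cy']]
def cloud(n,dep):
    c,f=K(n); v,u=np.mgrid[0:384,0:512]; dx=(u-c['cx'])/f; dy=(v-c['cy'])/f; x,y=dx,dy
    for _ in range(20):
        s=1+c['k1']*(x*x+y*y); x,y=dx/s,dy/s
    E=np.array(c['extrinsics']); P=np.stack([x*dep,y*dep,dep],-1)@E[:3,:3].T+E[:3,3]; P[dep==0]=np.nan; return P
E
python3 - <<'E'
from h import *
for n in('scene','top'):
    p,d=capture(n); cv2.imwrite(f'pics/{n}0.png',cv2.resize(p,(800,600),interpolation=cv2.INTER_CUBIC)); np.savez(f'{n}0.npz',p=p,d=d)
    print(n,camera_info(n))
print(ctrl.sense())
E
```

```text
pics
scene {'vfov': 56.68499017575619, 'cx': 253.6328385297572, 'cy': 187.7737367583684, 'k1': -0.0051023757926435785, 'extrinsics': array([[ 7.38837797e-01,  4.78129887e-01, -4.74879481e-01,
         1.08673687e+03],
       [ 6.73672462e-01, -5.41678602e-01,  5.02742186e-01,
        -5.12380064e+02],
       [-1.68559883e-02, -6.91358158e-01, -7.22315563e-01,
         8.87832682e+02],
       [ 0.00000000e+00,  0.00000000e+00,  0.00000000e+00,
         1.00000000e+00]])}
top {'vfov': 45.04579499575393, 'cx': 251.3901414971809, 'cy': 203.1914094773811, 'k1': -0.046916595044212715, 'extrinsics': array([[ 2.49161009e-02, -9.89064891e-01,  1.45361031e-01,
         3.75692463e+02],
       [-9.99601774e-01, -2.65759086e-02, -9.48754628e-03,
         5.44630047e+01],
       [ 1.32469004e-02, -1.45066752e-01, -9.89333188e-01,
         1.54868041e+03],
       [ 0.00000000e+00,  0.00000000e+00,  0.00000000e+00,
         1.00000000e+00]])}
{'time_s': 0.1, 'joints': array([ 9.66609548e-01,  3.13376094e-01,  1.49832176e+00,  6.08947629e-07,
        1.33103391e+00, -2.23423783e-01]), 'dq': array([ 0.00206029, -0.00242791, -0.00217981, -0.00066981, -0.00088055,
        0.00112395]), 'tau': array([ 4.13332164e-03, -4.12897003e+01, -2.60138226e+01, -1.10071285e-04,
        3.08622875e-03,  7.73341822e-05]), 'eef_pos': array([194.99751002, 487.20217528, 230.816312  ]), 'ee_rot': array([-2.29286853e-04,  1.89233554e-01,  9.81931941e-01, -5.21364403e-04]), 'force': array([-0.43266404,  0.8333132 ,  0.11023071]), 'wrist_torque': array([-0.01342395,  0.05402584, -0.01859409]), 'grip_force': 0.0, 'grip_width': 1.000340221239396}
```

View pics/top0.png

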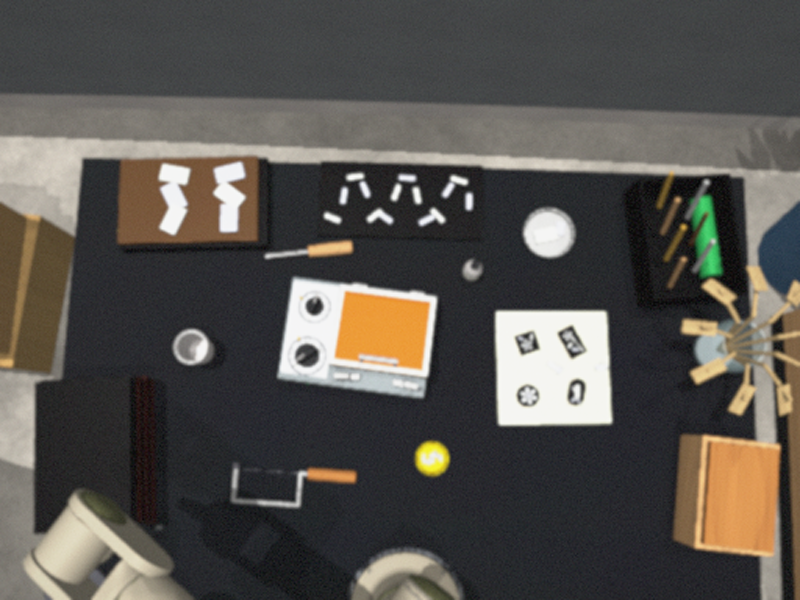

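View pics/scene0.png

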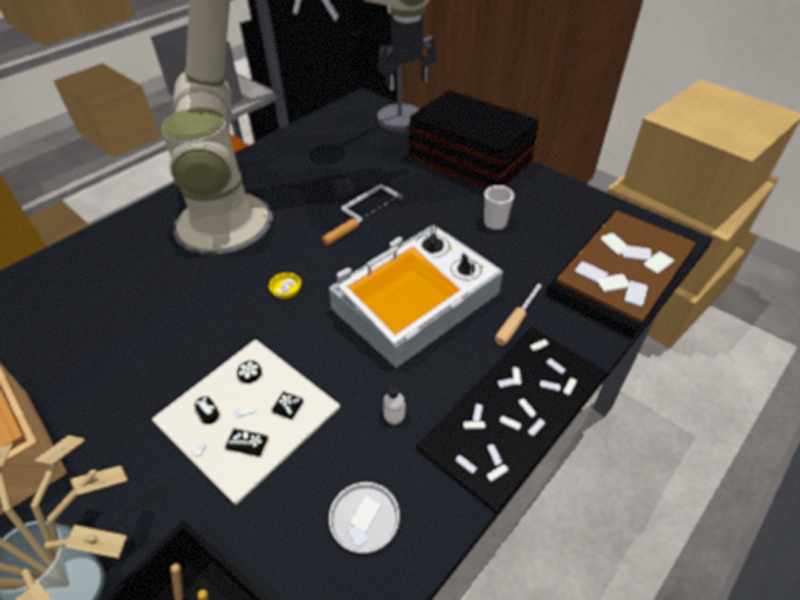

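```bash
python3 - <<'E'
from h import *
z=np.load('top0.npz'); p=z['p']
a=cv2.resize(p[170:262,172:288],(0,0),fx=6.5,fy=6.5,interpolation=cv2.INTER_CUBIC); cv2.imwrite('pics/boxT.png',a)
a=cv2.resize(p[192:278,310:398],(0,0),fx=6.5,fy=6.5,interpolation=cv2.INTER_CUBIC); cv2.imwrite('pics/brdT.png',a)
P=cloud('top',z['d'])
for u,v in [(293,278),(437,293),(424,397),(279,378),(385,325),(315,305),(307,355),(527,343),(571,341),(528,395),(576,391),(520,320),(472,270),(193,347)]:
    u,v=int(u/1.5625),int(v/1.5625); print((u,v),P[v,u].round(0), atz('top',u,v,70).round(0))
s=np.load('scene0.npz'); a=cv2.resize(s['p'][140:235,205:325],(0,0),fx=6.3,fy=6.3,interpolation=cv2.INTER_CUBIC); cv2.imwrite('pics/boxS.png',a)
E
```

```text
(187, 177) [688. 261.  -1.] [673. 252.  70.]
(279, 187) [662. -53.  -4.] [648. -48.  70.]
(271, 254) [434. -30.  -0.] [431. -26.  70.]
(178, 241) [465. 271.  71.] [465. 271.  70.]
(246, 208) [574.  57.  94.] [577.  57.  70.]
(201, 195) [610. 200. 105.] [615. 204.  70.]
(196, 227) [508. 211. 109.] [511. 216.  70.]
(337, 219) [ 554. -246.   26.] [ 549. -237.   70.]
(365, 218) [ 560. -340.   25.] [ 554. -328.   70.]
(337, 252) [ 445. -246.   26.] [ 443. -237.   70.]
(368, 250) [ 454. -349.   25.] [ 452. -337.   70.]
(332, 204) [ 607. -233.    3.] [ 597. -221.   70.]
(302, 172) [ 699. -122.   74.] [ 700. -122.   70.]
(123, 222) [527. 468.   4.] [521. 451.  70.]
```

View pics/boxT.png

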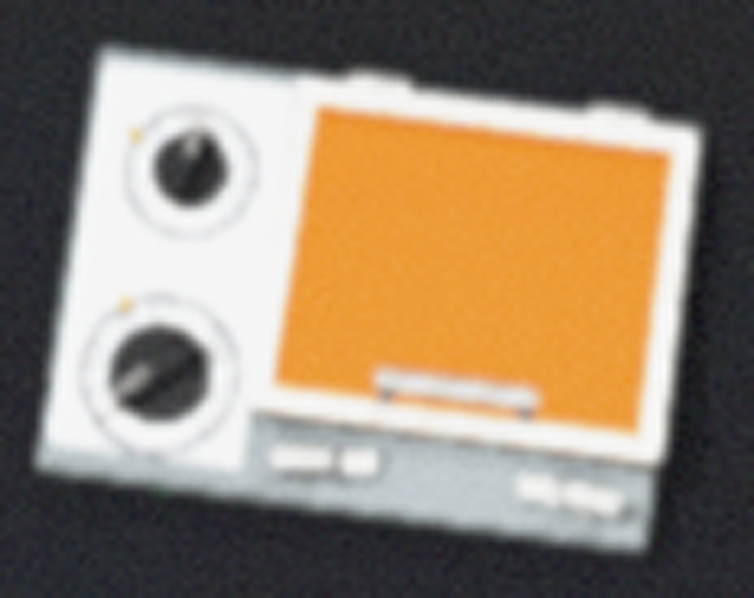

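View pics/brdT.png

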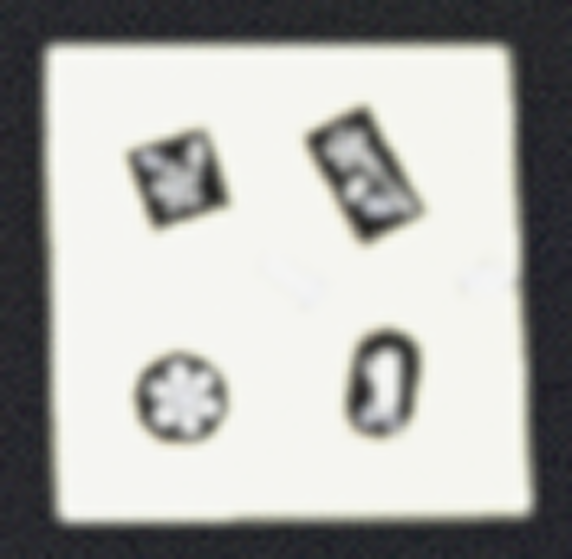

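View pics/boxS.png

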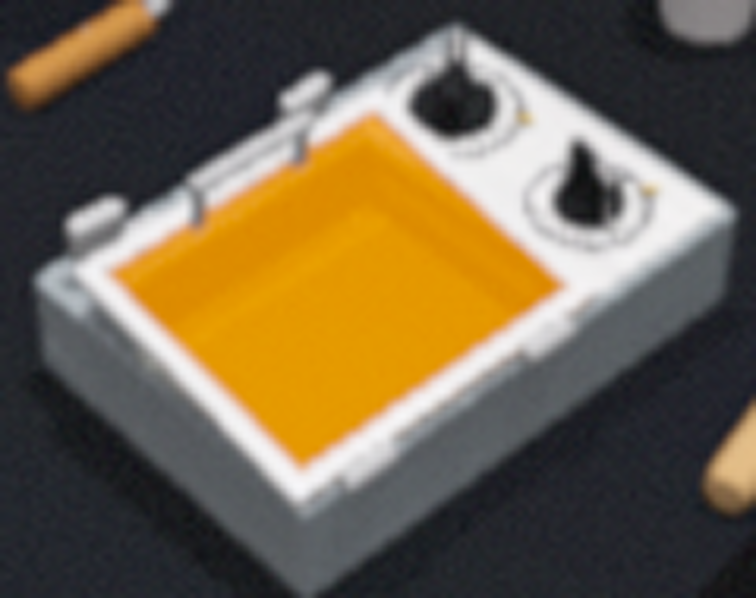

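```bash
cat > fit.py <<'E'
from h import *
from scipy.optimize import least_squares
T=lambda U,V:((U+.5)/6.5-.5+172,(V+.5)/6.5-.5+170)
S=lambda U,V:((U+.5)/6.3-.5+205,(V+.5)/6.3-.5+140)
C=[('top',(105,150,70),T(100,50)),('top',(-105,150,70),T(40,460)),('top',(-105,-150,70),T(648,542)),
('scene',(105,150,70),S(736,213)),('scene',(-105,150,70),S(455,25)),('scene',(-105,-150,70),S(40,283)),('scene',(105,-150,0),S(310,597)),('scene',(-105,-150,0),S(45,360)),('scene',(105,150,0),S(725,292))]
B=[('top',-12,T(377,378)),('top',-88,T(537,402)),('scene',-12,S(314,115)),('scene',-88,S(192,183))]
def w(b,x):
    c,s=np.cos(x[2]),np.sin(x[2]); return np.array([x[0]+c*b[0]-s*b[1],x[1]+s*b[0]+c*b[1],b[2]])
def bar(y,x,hx=None):
    q=x[3]; return (x[4]-154*np.cos(q)+38*np.sin(q),y,70.5+154*np.sin(q)+38*np.cos(q))
def r(x):
    o=[proj(n,w(b,x))-p for n,b,p in C]+[proj(n,w(bar(y,x),x))-p for n,y,p in B]
    return np.ravel(o)
if __name__=='__main__':
    f=least_squares(r,[560,120,-.1,.1,100],loss='soft_l1'); x=f.x
    print(x.round(3)); print(r(x).reshape(-1,2).round(1).tolist())
    np.save('x.npy',x)
    print('bar',w(bar(-50,x),x))
    # buttons, dials
    for nm,z,uv in [('bl',108,T(321,460)),('br',108,T(568,494)),('power',104,T(190,168)),('timer',104,T(160,372)),('ptip',104,T(196,135)),('ttip',104,T(122,396)),('pmark',72,T(137,134)),('tmark',72,T(125,304)),('pring',72,T(192,171)),('tring',72,T(160,374))]:
        p=atz('top',*uv,z); d=p[:2]-x[:2]; c,s=np.cos(x[2]),np.sin(x[2]); print(nm,p.round(1),'box',(c*d[0]+s*d[1]).round(1),(-s*d[0]+c*d[1]).round(1))
    for nm,z,uv in [('bl',108,S(305,85)),('br',108,S(97,212)),('tmark',72,S(525,118)),('pmark',72,S(650,190)),('tring',72,S(455,105)),('pring',72,S(590,200))]:
        p=atz('scene',*uv,z); d=p[:2]-x[:2]; c,s=np.cos(x[2]),np.sin(x[2]); print(nm,p.round(1),'box',(c*d[0]+s*d[1]).round(1),(-s*d[0]+c*d[1]).round(1))
    G=lambda U,V:((U+.5)/6.5-.5+310,(V+.5)/6.5-.5+192)
    z=np.load('top0.npz');P=cloud('top',z['d']);g=z['p'].max(2)
    sel=(P[...,2]>17)&(P[...,2]<34)&(P[...,0]>380)&(P[...,0]<630)&(P[...,1]<-180)&(P[...,1]>-420)
    k,l,st,ce=cv2.connectedComponentsWithStats(sel.astype(np.uint8))
    for i in range(1,k):
        if st[i,4]<40: continue
        v,u=np.where(l==i); Q=np.array([atz('top',a,b,24)[:2] for a,b in zip(u,v)]); print('blob',st[i,4],cv2.minAreaRect(Q.astype(np.float32)),Q.mean(0))
    for nm,L in dict(sq=[(130,153),(205,130),(229,205),(160,228)],lg=[(308,135),(367,108),(425,212),(368,242)],rd=[(136,397),(226,397),(182,352),(182,443)],ov=[(390,328),(378,437),(348,385),(420,385)]).items():
        Q=np.array([atz('top',*G(*a),24)[:2] for a in L]); print(nm,Q.round(0).tolist(),Q.mean(0).round(1),cv2.minAreaRect(Q.astype(np.float32)))
E
python3 fit.py
```

```text
[ 5.53054e+02  1.14129e+02 -1.02000e-01  2.01000e-01  9.63890e+01]
[[-0.2, -0.1], [-0.7, 0.9], [-0.8, 0.4], [0.0, 0.1], [-0.0, 0.3], [-0.8, -0.3], [0.1, 2.1], [0.6, 2.1], [-0.7, 2.3], [-0.4, 0.1], [-0.4, -0.4], [-0.7, -0.2], [0.2, 0.2]]
bar [501.25040934  69.17880228 138.43009855]
bl [468.2 132.3 108. ] box -86.3 9.4
br [455.   13.8 108. ] box -87.3 -109.8
power [608.5 201.  104. ] box 46.3 92.0
timer [508.7 211.4 104. ] box -54.1 92.2
ptip [624.8 198.7 104. ] box 62.7 91.5
ttip [496.6 229.1 104. ] box -67.9 108.6
pmark [630.  231.3  72. ] box 64.6 124.4
tmark [544.8 233.5  72. ] box -20.4 117.9
pring [612.1 203.2  72. ] box 49.7 94.6
tring [510.6 214.8  72. ] box -52.5 95.8
bl [464.2 147.7 108. ] box -91.9 24.4
br [451.3   7.  108. ] box -90.3 -117.0
tmark [544.3 237.1  72. ] box -21.3 121.4
pmark [629.3 235.8  72. ] box 63.5 128.8
tring [508.7 220.2  72. ] box -54.9 101.0
pring [610.3 208.9  72. ] box 47.3 100.1
blob 219 ((558.010986328125, -343.48101806640625), (66.6073226928711, 39.523109436035156), 28.624420166015625) [ 558.6429338  -342.48470606]
blob 181 ((553.8426513671875, -
[... 452 characters left out ...]
0, -237.0]] [ 553.9 -247.5] ((553.5706176757812, -247.11984252929688), (41.07231521606445, 40.74586868286133), 18.445674896240234)
lg [[578.0, -313.0], [593.0, -344.0], [540.0, -373.0], [524.0, -344.0]] [ 558.9 -343.5] ((559.2080078125, -343.2137145996094), (62.573326110839844, 34.03440856933594), 29.029489517211914)
rd [[442.0, -225.0], [443.0, -270.0], [466.0, -248.0], [420.0, -248.0]] [ 442.7 -247.7] ((442.81671142578125, -247.70440673828125), (32.55125427246094, 33.04030990600586), 45.986263275146484)
ov [[480.0, -355.0], [425.0, -348.0], [451.0, -333.0], [452.0, -370.0]] [ 451.9 -351.2] ((452.60479736328125, -351.1945495605469), (29.755779266357422, 47.16480255126953), 50.8713493347168)
```

Call:
apply_moves(
  targets=[
    [85, [60, -82, 0], [0, 0, -15]],
    [85, [120, -164, 0], [0, 0, -30]],
    [85, [180, -246, 0], [0, 0, -45]],
    [85, [240, -328, 0], [0, 0, -60]],
    [85, [306, -418, 0], [0, 0, -74]],
    [85, [306, -418, 0], [0, 0, -74]],
    [85, [306, -418, 0], [0, 0, -74]],
    [85, [306, -418, 0], [0, 0, -74]],
    [85, [306, -418, 0], [0, 0, -74]],
    [85, [306, -418, 0], [0, 0, -74]],
    [85, [306, -418, 0], [0, 0, -74]],
    [85, [306, -418, 0], [0, 0, -74]],
    [85, [306, -418, 0], [0, 0, -74]],
    [85, [306, -418, 0], [0, 0, -74]],
    [85, [306, -418, 0], [0, 0, -74]],
    [85, [306, -418, 0], [0, 0, -74]],
  ],
)

```text
time_s: 1.7
eef_pos: [500.8, 70.2, 231.5]
ee_rot: [0.0, 0.742, 0.671, 0.0]
force: [0.8, 0.0, -0.8]
grip_width: 0.997
grip_force: 0.0
```

```bash
python3 - <<'E'
from h import *
z=np.load('top0.npz');P=cloud('top',z['d']); print(P[227:233,238:250,2].round(0)); print(P[227:233,238:250,0].round(0)[:,4])
s=np.load('scene0.npz');Q=cloud('scene',s['d'])
m=(Q[...,2]>128)&(Q[...,2]<160)&(np.abs(Q[...,0]-500)<30)&(np.abs(Q[...,1]-69)<60); print(m.sum(),Q[m].mean(0),Q[m].max(0),Q[m].min(0))
p,d=capture('scene'); a=cv2.resize(p[60:240,180:420],(0,0),fx=3.3,fy=3.3,interpolation=cv2.INTER_CUBIC); cv2.imwrite('pics/a1.png',a); print(ctrl.sense()['eef_pos'],ctrl.sense()['ee_rot'])
E
```

```text
[[103. 103. 102. 102. 103. 105. 102. 102.  96. 100. 104.  98.]
 [138. 142. 139. 107. 108. 100.  99. 107. 107. 104. 102.  99.]
 [141. 135. 137. 133. 138. 137. 135. 136. 135. 137. 132. 110.]
 [138. 144. 142. 143. 141. 138. 139. 143. 142. 143. 142. 141.]
 [101. 137. 135. 140. 138. 138. 143. 143. 138. 139. 137. 134.]
 [106. 104. 107. 104. 103. 106. 105. 101. 139. 133. 137. 137.]]
[512. 508. 503. 499. 496. 496.]
76 [502.79024394  66.78527097 138.39775465] [509.81142317 105.45362903 143.06549427] [493.14676418  30.6732186  128.19287668]
[500.87138591  70.02386893 231.4559084 ] [7.41142305e-05 7.41732666e-01 6.70695640e-01 7.32659715e-05]
```

Call:
apply_moves(
  targets=[
    [85, [1, -1, -40], [0, 0, 0]],
    [85, [1, -1, -70], [0, 0, 0]],
    [85, [1, -1, -90], [0, 0, 0]],
    [85, [1, -1, -100], [0, 0, 0]],
    [85, [1, -1, -110], [0, 0, 0]],
    [85, [1, -1, -110], [0, 0, 0]],
    [0, [1, -1, -110], [0, 0, 0]],
    [0, [1, -1, -110], [0, 0, 0]],
    [0, [1, -1, -110], [0, 0, 0]],
    [0, [1, -1, -110], [0, 0, 0]],
    [0, [1, -1, -110], [0, 0, 0]],
    [0, [1, -1, -110], [0, 0, 0]],
    [0, [1, -1, -110], [0, 0, 0]],
    [0, [1, -1, -110], [0, 0, 0]],
    [0, [1, -1, -110], [0, 0, 0]],
    [0, [1, -1, -110], [0, 0, 0]],
  ],
  squeeze=40,
)

```text
time_s: 3.35
eef_pos: [500.7, 68.5, 121.1]
ee_rot: [-0.001, 0.742, 0.67, -0.001]
force: [-6.9, 0.0, 3.9]
grip_width: 0.099
grip_force: 39.3
```

```bash
python3 - <<'E'
from h import *
x=np.load('x.npy'); q0=x[3]; c,s=np.cos(x[2]),np.sin(x[2])
f=lambda q:(-154*np.cos(q)+38*np.sin(q),154*np.sin(q)+38*np.cos(q))
a=f(q0)
for q in np.linspace(q0,1.8,17)[1:]:
    b=f(q); d=b[0]-a[0]; print('[0,[%.0f,%.0f,%.0f],[0,0,0]],'%(c*d,s*d,b[1]-a[1]),end=' ')
print(ctrl.sense()['grip_width']*85)
E
```

```text
[0,[7,-1,14],[0,0,0]], [0,[16,-2,27],[0,0,0]], [0,[26,-3,39],[0,0,0]], [0,[38,-4,50],[0,0,0]], [0,[50,-5,60],[0,0,0]], [0,[63,-6,69],[0,0,0]], [0,[77,-8,76],[0,0,0]], [0,[92,-9,82],[0,0,0]], [0,[107,-11,87],[0,0,0]], [0,[122,-13,89],[0,0,0]], [0,[138,-14,91],[0,0,0]], [0,[154,-16,90],[0,0,0]], [0,[169,-17,88],[0,0,0]], [0,[185,-19,85],[0,0,0]], [0,[200,-20,80],[0,0,0]], [0,[214,-22,73],[0,0,0]], 8.40562785345722
```

Call:
apply_moves(
  targets=[
    [0, [3, 0, 7], [0, 0, 0]],
    [0, [7, -1, 14], [0, 0, 0]],
    [0, [11, -1, 20], [0, 0, 0]],
    [0, [16, -2, 27], [0, 0, 0]],
    [0, [21, -2, 33], [0, 0, 0]],
    [0, [26, -3, 39], [0, 0, 0]],
    [0, [32, -3, 45], [0, 0, 0]],
    [0, [38, -4, 50], [0, 0, 0]],
    [0, [44, -4, 55], [0, 0, 0]],
    [0, [50, -5, 60], [0, 0, 0]],
    [0, [56, -6, 65], [0, 0, 0]],
    [0, [63, -6, 69], [0, 0, 0]],
    [0, [70, -7, 73], [0, 0, 0]],
    [0, [77, -8, 76], [0, 0, 0]],
    [0, [77, -8, 76], [0, 0, 0]],
  ],
)

```text
time_s: 4.85
eef_pos: [578.9, 60.2, 202.8]
ee_rot: [0.001, 0.742, 0.67, 0.0]
force: [-19.1, -1.5, 38.4]
grip_width: 0.098
grip_force: 42.9
```

Call:
apply_moves(
  targets=[
    [0, [1, 0, 6], [0, 0, 0]],
    [0, [10, -1, 10], [0, 0, 0]],
    [0, [19, -2, 13], [0, 0, 0]],
    [0, [30, -3, 16], [0, 0, 0]],
    [0, [42, -4, 19], [0, 0, 0]],
    [0, [53, -5, 20], [0, 0, 0]],
    [0, [65, -7, 21], [0, 0, 0]],
    [0, [65, -7, 21], [0, 0, 0]],
  ],
)

```text
time_s: 5.65
eef_pos: [645.4, 53.2, 219.4]
ee_rot: [0.001, 0.742, 0.67, 0.001]
force: [0.9, 0.7, 7.2]
grip_width: 0.092
grip_force: 40.8
```

Call:
apply_moves(
  targets=[
    [0, [12, -1, 0], [0, 0, 0]],
    [0, [24, -2, -1], [0, 0, 0]],
    [0, [36, -4, -3], [0, 0, 0]],
    [0, [47, -5, -6], [0, 0, 0]],
    [0, [55, -6, -8], [0, 0, 0]],
    [0, [62, -6, -11], [0, 0, 0]],
    [0, [62, -6, -11], [0, 0, 0]],
  ],
)

```text
time_s: 6.35
eef_pos: [707.1, 46.7, 207.1]
ee_rot: [0.001, 0.742, 0.67, 0.0]
force: [1.5, -2.6, 2.2]
grip_width: 0.096
grip_force: 40.5
```

Call:
apply_moves(
  targets=[
    [0, [6, -1, -3], [0, 0, 0]],
    [0, [11, -1, -5], [0, 0, 0]],
    [0, [14, -1, -6], [0, 0, 0]],
    [0, [14, -1, -6], [0, 0, 0]],
  ],
)

```text
time_s: 6.75
eef_pos: [717.5, 45.7, 201.8]
ee_rot: [-0.003, 0.742, 0.67, -0.004]
force: [-25.2, -6.8, 11.7]
grip_width: 0.091
grip_force: 42.2
```

```bash
python3 - <<'E'
from h import *
p,d=capture('scene'); a=cv2.resize(p[60:260,180:440],(0,0),fx=3,fy=3,interpolation=cv2.INTER_CUBIC); cv2.imwrite('pics/a2.png',a); print(ctrl.sense()['eef_pos'],ctrl.sense()['force'])
E
```

```text
[717.48709274  45.63048152 201.83032716] [-24.39771507  -6.02447127  11.54752504]
```

View pics/a2.png

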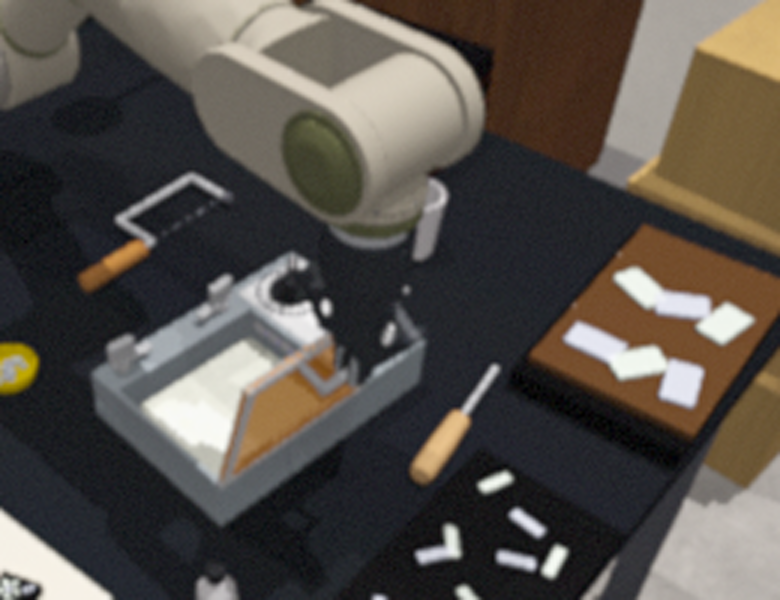

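Call:
apply_moves(
  targets=[
    [0, [-3, 0, 1], [0, 0, 0]],
    [22, [-3, 0, 1], [0, 0, 0]],
    [22, [-3, 0, 1], [0, 0, 0]],
    [22, [-3, 0, 1], [0, 0, 0]],
    [22, [-3, 0, 1], [0, 0, 0]],
    [22, [-2, 0, 8], [0, 0, 0]],
    [22, [0, 0, 16], [0, 0, 0]],
    [22, [2, 0, 26], [0, 0, 0]],
    [22, [2, 0, 36], [0, 0, 0]],
    [22, [2, 0, 50], [0, 0, 0]],
    [22, [0, 0, 70], [0, 0, 0]],
    [22, [0, 0, 70], [0, 0, 0]],
  ],
)

```text
time_s: 8.0
eef_pos: [720.8, 46.4, 275.1]
ee_rot: [0.002, 0.742, 0.67, 0.002]
force: [0.4, 0.6, 0.8]
grip_width: 0.253
grip_force: 0.0
```

```bash
python3 - <<'E'
from h import *
p,d=capture('scene'); np.savez('s1.npz',p=p,d=d); Q=cloud('scene',d)
m=(Q[...,2]>150)&(Q[...,2]<235)&(Q[...,0]>640)&(Q[...,0]<760)&(Q[...,1]>-60)&(Q[...,1]<5); print(m.sum(),Q[m].mean(0),Q[m].max(0))
x=np.load('x.npy');c,s=np.cos(x[2]),np.sin(x[2])
for n,b in dict(long=(-27,-97),oval=(-27,-3),sq=(52,-97),rd=(52,-3),bl=(-88,20),br=(-88,-120),timer=(-53,97),power=(48,97)).items(): print(n,x[0]+c*b[0]-s*b[1],x[1]+s*b[0]+c*b[1])
print(ctrl.sense()['force'],np.degrees(x[2]))
E
```

```text
275 [672.66986226 -27.20608549 196.2423463 ] [686.06311472   4.96088097 234.97351509]
long 516.3001790227395 20.389198578753422
oval 525.8884606148761 113.89890318800718
sq 594.8881222581762 12.330961921532236
rd 604.4764038503127 105.840666530786
bl 467.5526999282236 143.00112002984943
br 453.2722805356797 3.7313472075565954
timer 510.2243737996959 216.02939023397454
power 610.6975670500643 205.7270876722107
[-0.5352286   0.45726574 -0.53996627] -5.8545235792087595
```

```bash
cat > blobs.py <<'E'
from h import *
p,d=capture('top'); P=cloud('top',d)
sel=(P[...,2]>17)&(P[...,2]<34)&(P[...,0]>360)&(P[...,0]<660)&(P[...,1]<-150)&(P[...,1]>-440)
k,l,st,ce=cv2.connectedComponentsWithStats(sel.astype(np.uint8))
for i in range(1,k):
    if st[i,4]<60: continue
    v,u=np.where(l==i); Q=np.array([atz('top',a,b,24)[:2] for a,b in zip(u,v)]); m=Q.mean(0); w,V=np.linalg.eigh(np.cov((Q-m).T)); r=cv2.minAreaRect(Q.astype(np.float32)); print(st[i,4],m.round(1),'pca',np.degrees(np.arctan2(V[1,1],V[0,1])).round(1),np.sqrt(w).round(1),'rect',np.round(r[0],1),np.round(r[1],1),round(r[2],1))
s=ctrl.sense(); print(s['eef_pos'].round(1),s['time_s'])
E
python3 blobs.py
```

```text
215 [ 558.8 -342.9] pca -156.6 [11.2 18.8] rect [ 559.2 -343. ] [70.  38.2] 26.5
178 [ 554.2 -248. ] pca 152.3 [12.8 13.3] rect [ 556.6 -247.9] [49.4 48.3] 19.7
145 [ 452.8 -351.9] pca 165.1 [ 8.9 14.5] rect [ 452.4 -354. ] [36.7 50. ] 89.5
167 [ 440.6 -248.8] pca 98.5 [11.7 12.5] rect [ 440.1 -249.3] [42.6 46.7] 1.3
[720.2  46.4 271.3] 8.1
```

Call:
apply_moves(
  targets=[
    [60, [-16, -39, 0], [0, 0, -7]],
    [60, [-32, -78, 0], [0, 0, -14]],
    [60, [-48, -117, 0], [0, 0, -21]],
    [60, [-64, -156, -10], [0, 0, -28]],
    [60, [-80, -194, -30], [0, 0, -35]],
    [60, [-96, -233, -60], [0, 0, -42]],
    [60, [-112, -272, -90], [0, 0, -49]],
    [60, [-128, -311, -110], [0, 0, -56]],
    [60, [-144, -350, -140], [0, 0, -56]],
    [60, [-161, -389, -170], [0, 0, -56]],
    [60, [-161, -389, -200], [0, 0, -56]],
    [60, [-161, -389, -200], [0, 0, -56]],
    [60, [-161, -389, -200], [0, 0, -56]],
  ],
)

```text
time_s: 9.4
eef_pos: [559.3, -342.0, 71.4]
ee_rot: [-0.0, 0.97, 0.244, -0.0]
force: [-0.0, 0.4, 0.5]
grip_width: 0.703
grip_force: 0.0
```

Call:
apply_moves(
  targets=[
    [60, [0, -1, -25], [0, 0, 0]],
    [60, [0, -1, -45], [0, 0, 0]],
    [60, [0, -1, -59], [0, 0, 0]],
    [60, [0, -1, -59], [0, 0, 0]],
    [10, [0, -1, -59], [0, 0, 0]],
    [10, [0, -1, -59], [0, 0, 0]],
    [10, [0, -1, -59], [0, 0, 0]],
    [10, [0, -1, -59], [0, 0, 0]],
    [10, [0, -1, -59], [0, 0, 0]],
    [10, [0, -1, -59], [0, 0, 0]],
    [10, [0, -1, -59], [0, 0, 0]],
    [10, [0, -1, -50], [0, 0, 0]],
    [10, [0, -1, -20], [0, 0, 0]],
    [10, [0, -1, 20], [0, 0, 0]],
    [10, [0, -1, 60], [0, 0, 0]],
    [10, [0, -1, 60], [0, 0, 0]],
  ],
  squeeze=50,
)

```text
time_s: 11.0
eef_pos: [561.0, -345.2, 138.5]
ee_rot: [0.005, 0.97, 0.244, 0.003]
force: [0.2, -0.2, 0.3]
grip_width: 0.428
grip_force: 50.2
```

Call:
apply_moves(
  targets=[
    [10, [-4, 36, 5], [0, 0, -4]],
    [10, [-9, 72, 10], [0, 0, -8]],
    [10, [-13, 109, 10], [0, 0, -12]],
    [10, [-17, 145, 10], [0, 0, -16]],
    [10, [-22, 181, 10], [0, 0, -20]],
    [10, [-26, 218, 10], [0, 0, -24]],
    [10, [-30, 254, 10], [0, 0, -28]],
    [10, [-34, 290, 10], [0, 0, -32]],
    [10, [-39, 327, 10], [0, 0, -34]],
    [10, [-43, 363, 10], [0, 0, -34]],
    [10, [-43, 363, 10], [0, 0, -34]],
    [10, [-43, 363, 10], [0, 0, -34]],
    [10, [-43, 363, -20], [0, 0, -34]],
    [10, [-43, 363, -20], [0, 0, -34]],
    [10, [-43, 363, -20], [0, 0, -34]],
  ],
)

```text
time_s: 12.5
eef_pos: [516.2, 18.5, 111.6]
ee_rot: [-0.0, 0.999, -0.051, -0.0]
force: [-0.4, -0.7, 0.1]
grip_width: 0.427
grip_force: 50.3
```

Call:
apply_moves(
  targets=[
    [10, [0, 2, -25], [0, 0, 0]],
    [10, [0, 2, -50], [0, 0, 0]],
    [10, [0, 2, -65], [0, 0, 0]],
    [10, [0, 2, -75], [0, 0, 0]],
    [10, [0, 2, -80], [0, 0, 0]],
    [10, [0, 2, -83], [0, 0, 0]],
    [10, [0, 2, -83], [0, 0, 0]],
  ],
)

```text
time_s: 13.2
eef_pos: [516.8, 21.2, 29.3]
ee_rot: [0.0, 0.999, -0.051, 0.001]
force: [-0.5, 0.6, -0.2]
grip_width: 0.423
grip_force: 50.3
```

Call:
apply_moves(
  targets=[
    [10, [0, 0, -1], [0, 0, 0]],
    [10, [0, 0, -1], [0, 0, 0]],
    [50, [0, 0, -1], [0, 0, 0]],
    [50, [0, 0, -1], [0, 0, 0]],
    [50, [0, 0, -1], [0, 0, 0]],
    [50, [0, 0, -1], [0, 0, 0]],
    [50, [0, 0, 20], [0, 0, 0]],
    [50, [0, 0, 50], [0, 0, 0]],
    [50, [0, 0, 90], [0, 0, 0]],
    [60, [4, -27, 120], [0, 0, 3]],
    [60, [8, -60, 120], [0, 0, 6]],
    [60, [14, -100, 120], [0, 0, 10]],
    [60, [20, -140, 120], [0, 0, 14]],
    [60, [25, -180, 110], [0, 0, 18]],
    [60, [30, -220, 95], [0, 0, 21]],
    [60, [37, -268, 75], [0, 0, 24]],
    [60, [37, -268, 55], [0, 0, 24]],
    [60, [37, -268, 42], [0, 0, 24]],
    [60, [37, -268, 42], [0, 0, 24]],
  ],
)

```text
time_s: 15.1
eef_pos: [552.3, -245.5, 68.5]
ee_rot: [-0.001, 0.987, 0.158, -0.001]
force: [0.7, -0.2, 0.1]
grip_width: 0.703
grip_force: 0.0
```

```bash
python3 blobs.py
```

```text
136 [ 450.5 -352. ] pca 155.5 [ 8.2 14.9] rect [ 450.  -352.1] [31.2 58.4] 71.1
[ 553.  -245.6   70. ] 15.15
```

Call:
apply_moves(
  targets=[
    [60, [1, -2, -25], [0, 0, 0]],
    [60, [1, -2, -45], [0, 0, 0]],
    [60, [1, -2, -58], [0, 0, 0]],
    [60, [1, -2, -58], [0, 0, 0]],
    [10, [1, -2, -58], [0, 0, 0]],
    [10, [1, -2, -58], [0, 0, 0]],
    [10, [1, -2, -58], [0, 0, 0]],
    [10, [1, -2, -58], [0, 0, 0]],
    [10, [1, -2, -58], [0, 0, 0]],
    [10, [1, -2, -58], [0, 0, 0]],
    [10, [1, -2, -50], [0, 0, 0]],
    [10, [1, -2, -20], [0, 0, 0]],
    [10, [1, -2, 20], [0, 0, 0]],
    [10, [1, -2, 60], [0, 0, 0]],
    [10, [1, -2, 75], [0, 0, 0]],
    [10, [1, -2, 75], [0, 0, 0]],
  ],
  squeeze=50,
)

```text
time_s: 16.75
eef_pos: [555.0, -249.2, 148.5]
ee_rot: [0.002, 0.987, 0.158, 0.002]
force: [-0.2, 0.1, -1.3]
grip_width: 0.499
grip_force: 50.9
```

Call:
apply_moves(
  targets=[
    [10, [5, 37, 0], [0, 0, -4]],
    [10, [10, 74, 0], [0, 0, -8]],
    [10, [15, 111, 0], [0, 0, -12]],
    [10, [20, 148, 0], [0, 0, -16]],
    [10, [25, 185, 0], [0, 0, -20]],
    [10, [30, 222, 0], [0, 0, -24]],
    [10, [36, 260, 0], [0, 0, -24]],
    [10, [36, 260, 0], [0, 0, -24]],
    [10, [36, 260, 0], [0, 0, -24]],
    [10, [36, 260, -20], [0, 0, -24]],
    [10, [36, 260, -30], [0, 0, -24]],
    [10, [36, 260, -30], [0, 0, -24]],
    [10, [36, 260, -30], [0, 0, -24]],
  ],
)

```text
time_s: 18.05
eef_pos: [590.2, 10.7, 115.4]
ee_rot: [0.0, 0.999, -0.051, -0.0]
force: [0.4, -0.3, 0.4]
grip_width: 0.5
grip_force: 50.9
```

Call:
apply_moves(
  targets=[
    [10, [0, 1, -25], [0, 0, 0]],
    [10, [0, 1, -50], [0, 0, 0]],
    [10, [0, 1, -68], [0, 0, 0]],
    [10, [0, 1, -78], [0, 0, 0]],
    [10, [0, 1, -84], [0, 0, 0]],
    [10, [0, 1, -88], [0, 0, 0]],
    [10, [0, 1, -88], [0, 0, 0]],
    [10, [0, 1, -88], [0, 0, 0]],
    [56, [0, 1, -88], [0, 0, 0]],
    [56, [0, 1, -88], [0, 0, 0]],
    [56, [0, 1, -88], [0, 0, 0]],
    [56, [0, 1, -88], [0, 0, 0]],
    [56, [0, 1, -70], [0, 0, 0]],
    [56, [0, 1, -30], [0, 0, 0]],
    [56, [0, 1, 10], [0, 0, 0]],
    [56, [0, 1, 40], [0, 0, 0]],
    [56, [0, 1, 40], [0, 0, 0]],
  ],
)

```text
time_s: 19.75
eef_pos: [591.9, 12.2, 159.8]
ee_rot: [0.0, 0.999, -0.051, 0.004]
force: [-0.4, 0.1, -0.2]
grip_width: 0.656
grip_force: 0.0
```

Call:
apply_moves(
  targets=[
    [60, [-14, -36, 0], [0, 0, -2]],
    [60, [-28, -72, 0], [0, 0, -4]],
    [60, [-42, -109, 0], [0, 0, -6]],
    [60, [-56, -145, 0], [0, 0, -8]],
    [60, [-70, -182, -10], [0, 0, -9]],
    [60, [-84, -218, -20], [0, 0, -9]],
    [60, [-98, -255, -40], [0, 0, -9]],
    [60, [-112, -291, -60], [0, 0, -9]],
    [60, [-126, -328, -75], [0, 0, -9]],
    [60, [-139, -364, -85], [0, 0, -9]],
    [60, [-139, -364, -85], [0, 0, -9]],
    [60, [-139, -364, -85], [0, 0, -9]],
  ],
)

```text
time_s: 20.95
eef_pos: [450.6, -351.6, 69.3]
ee_rot: [-0.001, 0.992, -0.13, -0.001]
force: [-0.4, 0.7, 0.4]
grip_width: 0.7
grip_force: 0.0
```

```bash
python3 blobs.py
```

```text
167 [ 440.5 -248.6] pca 80.4 [11.9 12.3] rect [ 440.1 -249.4] [42.6 46.6] 1.3
[ 451.1 -350.9   69.8] 21.0
```

Call:
apply_moves(
  targets=[
    [60, [0, -1, -25], [0, 0, 0]],
    [60, [0, -1, -45], [0, 0, 0]],
    [60, [0, -1, -58], [0, 0, 0]],
    [60, [0, -1, -58], [0, 0, 0]],
    [10, [0, -1, -58], [0, 0, 0]],
    [10, [0, -1, -58], [0, 0, 0]],
    [10, [0, -1, -58], [0, 0, 0]],
    [10, [0, -1, -58], [0, 0, 0]],
    [10, [0, -1, -58], [0, 0, 0]],
    [10, [0, -1, -58], [0, 0, 0]],
    [10, [0, -1, -58], [0, 0, 0]],
    [10, [0, -1, -50], [0, 0, 0]],
    [10, [0, -1, -20], [0, 0, 0]],
    [10, [0, -1, 20], [0, 0, 0]],
    [10, [0, -1, 60], [0, 0, 0]],
    [10, [0, -1, 85], [0, 0, 0]],
    [10, [0, -1, 85], [0, 0, 0]],
  ],
  squeeze=50,
)

```text
time_s: 22.7
eef_pos: [452.2, -353.8, 159.9]
ee_rot: [0.003, 0.992, -0.129, 0.003]
force: [0.1, -0.2, -0.6]
grip_width: 0.381
grip_force: 49.0
```

Call:
apply_moves(
  targets=[
    [10, [6, 36, 0], [0, 0, 1]],
    [10, [12, 72, 0], [0, 0, 2]],
    [10, [18, 108, 0], [0, 0, 3]],
    [10, [24, 144, 0], [0, 0, 4]],
    [10, [30, 180, 0], [0, 0, 5]],
    [10, [36, 216, 0], [0, 0, 6]],
    [10, [42, 252, 0], [0, 0, 7]],
    [10, [48, 288, 0], [0, 0, 8]],
    [10, [54, 324, 0], [0, 0, 9]],
    [10, [60, 360, 0], [0, 0, 9]],
    [10, [66, 396, 0], [0, 0, 9]],
    [10, [72, 432, 0], [0, 0, 9]],
    [10, [75, 466, 0], [0, 0, 9]],
    [10, [75, 466, 0], [0, 0, 9]],
    [10, [75, 466, -20], [0, 0, 9]],
    [10, [75, 466, -40], [0, 0, 9]],
    [10, [75, 466, -40], [0, 0, 9]],
    [10, [75, 466, -40], [0, 0, 9]],
  ],
)

```text
time_s: 24.5
eef_pos: [526.1, 113.0, 115.5]
ee_rot: [0.0, 0.999, -0.051, -0.0]
force: [-0.1, 0.2, -0.2]
grip_width: 0.389
grip_force: 49.1
```

Call:
apply_moves(
  targets=[
    [10, [0, 0, -25], [0, 0, 0]],
    [10, [0, 0, -50], [0, 0, 0]],
    [10, [0, 0, -68], [0, 0, 0]],
    [10, [0, 0, -78], [0, 0, 0]],
    [10, [0, 0, -84], [0, 0, 0]],
    [10, [0, 0, -88], [0, 0, 0]],
    [10, [0, 0, -88], [0, 0, 0]],
    [10, [0, 0, -88], [0, 0, 0]],
    [46, [0, 0, -88], [0, 0, 0]],
    [46, [0, 0, -88], [0, 0, 0]],
    [46, [0, 0, -88], [0, 0, 0]],
    [46, [0, 0, -88], [0, 0, 0]],
    [46, [0, 0, -70], [0, 0, 0]],
    [46, [0, 0, -30], [0, 0, 0]],
    [46, [0, 0, 10], [0, 0, 0]],
    [46, [0, 0, 40], [0, 0, 0]],
    [46, [0, 0, 40], [0, 0, 0]],
  ],
)

```text
time_s: 26.2
eef_pos: [528.0, 113.5, 159.4]
ee_rot: [-0.0, 0.999, -0.051, 0.004]
force: [0.3, -0.6, -0.1]
grip_width: 0.536
grip_force: 0.0
```

```bash
python3 blobs.py
```

```text
170 [ 440.5 -248.5] pca 86.6 [12.  12.5] rect [ 441.7 -247.7] [48.4 44.8] 45.9
[526.9 113.4 156.9] 26.25
```

Call:
apply_moves(
  targets=[
    [70, [-8, -36, 0], [0, 0, 0]],
    [70, [-17, -72, 0], [0, 0, 0]],
    [70, [-25, -108, 0], [0, 0, 0]],
    [70, [-34, -145, 0], [0, 0, 0]],
    [70, [-42, -181, 0], [0, 0, 0]],
    [70, [-51, -217, -10], [0, 0, 0]],
    [70, [-59, -253, -30], [0, 0, 0]],
    [70, [-68, -289, -50], [0, 0, 0]],
    [70, [-76, -325, -75], [0, 0, 0]],
    [70, [-85, -362, -90], [0, 0, 0]],
    [70, [-85, -362, -100], [0, 0, 0]],
    [70, [-85, -362, -120], [0, 0, 0]],
    [70, [-85, -362, -144], [0, 0, 0]],
    [70, [-85, -362, -144], [0, 0, 0]],
    [70, [-85, -362, -144], [0, 0, 0]],
  ],
)

```text
time_s: 27.75
eef_pos: [441.0, -248.0, 11.1]
ee_rot: [-0.0, 0.999, -0.051, -0.001]
force: [0.2, -0.2, -0.2]
grip_width: 0.82
grip_force: 0.0
```

Call:
apply_moves(
  targets=[
    [10, [0, 0, 0], [0, 0, 0]],
    [10, [0, 0, 0], [0, 0, 0]],
    [10, [0, 0, 0], [0, 0, 0]],
    [10, [0, 0, 0], [0, 0, 0]],
    [10, [0, 0, 0], [0, 0, 0]],
    [10, [0, 0, 0], [0, 0, 0]],
    [10, [0, 0, 10], [0, 0, 0]],
    [10, [0, 0, 40], [0, 0, 0]],
    [10, [0, 0, 80], [0, 0, 0]],
    [10, [0, 0, 120], [0, 0, 0]],
    [10, [0, 0, 143], [0, 0, 0]],
    [10, [0, 0, 143], [0, 0, 0]],
  ],
  squeeze=50,
)

```text
time_s: 28.95
eef_pos: [442.3, -249.5, 158.4]
ee_rot: [0.002, 0.999, -0.051, 0.003]
force: [0.4, -0.1, -1.5]
grip_width: 0.538
grip_force: 51.3
```

Call:
apply_moves(
  targets=[
    [10, [16, 36, 0], [0, 0, 0]],
    [10, [32, 71, 0], [0, 0, 0]],
    [10, [48, 107, 0], [0, 0, 0]],
    [10, [64, 142, 0], [0, 0, 0]],
    [10, [79, 178, 0], [0, 0, 0]],
    [10, [95, 213, 0], [0, 0, 0]],
    [10, [111, 249, 0], [0, 0, 0]],
    [10, [127, 284, 0], [0, 0, 0]],
    [10, [143, 320, 0], [0, 0, 0]],
    [10, [158, 355, 0], [0, 0, 0]],
    [10, [158, 355, 0], [0, 0, 0]],
    [10, [158, 355, -20], [0, 0, 0]],
    [10, [158, 355, -40], [0, 0, 0]],
    [10, [158, 355, -40], [0, 0, 0]],
    [10, [158, 355, -40], [0, 0, 0]],
  ],
)

```text
time_s: 30.45
eef_pos: [599.0, 105.9, 114.5]
ee_rot: [0.0, 0.999, -0.051, -0.0]
force: [0.0, 0.4, 0.0]
grip_width: 0.534
grip_force: 51.4
```

Call:
apply_moves(
  targets=[
    [10, [-1, -8, -20], [0, 0, 0]],
    [10, [-1, -8, -48], [0, 0, 0]],
    [10, [-1, -8, -66], [0, 0, 0]],
    [10, [-1, -8, -76], [0, 0, 0]],
    [10, [-1, -8, -83], [0, 0, 0]],
    [10, [-1, -8, -87], [0, 0, 0]],
    [10, [-1, -8, -87], [0, 0, 0]],
    [10, [-1, -8, -87], [0, 0, 0]],
    [57, [-1, -8, -87], [0, 0, 0]],
    [57, [-1, -8, -87], [0, 0, 0]],
    [57, [-1, -8, -87], [0, 0, 0]],
    [57, [-1, -8, -87], [0, 0, 0]],
    [57, [-1, -8, -70], [0, 0, 0]],
    [57, [-1, -8, -30], [0, 0, 0]],
    [57, [-1, -8, 10], [0, 0, 0]],
    [57, [-1, -8, 60], [0, 0, 0]],
    [57, [-1, -8, 100], [0, 0, 0]],
    [57, [-30, -40, 140], [0, 0, 0]],
    [57, [-60, -80, 180], [0, 0, 0]],
    [57, [-60, -80, 180], [0, 0, 0]],
  ],
)

```text
time_s: 32.45
eef_pos: [538.3, 24.8, 297.5]
ee_rot: [0.0, 0.999, -0.051, 0.002]
force: [0.9, -0.4, -1.1]
grip_width: 0.669
grip_force: 0.0
```

Call:
apply_moves(
  targets=[
    [57, [-12, -46, 0], [0, 0, 8]],
    [57, [-24, -92, 0], [0, 0, 16]],
    [57, [-36, -138, 0], [0, 0, 24]],
    [57, [-48, -184, 0], [0, 0, 32]],
    [57, [-60, -230, 0], [0, 0, 40]],
    [57, [-60, -230, 0], [0, 0, 48]],
    [57, [-60, -230, 0], [0, 0, 56]],
    [57, [-60, -230, 0], [0, 0, 64]],
    [57, [-60, -230, 0], [0, 0, 72]],
    [57, [-60, -230, 0], [0, 0, 80]],
    [57, [-60, -230, 0], [0, 0, 90]],
    [57, [-60, -230, 0], [0, 0, 90]],
    [57, [-60, -230, 0], [0, 0, 90]],
  ],
)

```text
time_s: 33.75
eef_pos: [479.1, -203.6, 294.3]
ee_rot: [0.0, 0.743, 0.669, -0.0]
force: [-0.2, -0.1, -0.1]
grip_width: 0.665
grip_force: 0.0
```

```bash
python3 - <<'E'
from h import *
p,d=capture('top'); q,e=capture('scene'); np.savez('t2.npz',p=p,d=d,q=q,e=e)
a=cv2.resize(p[165:262,170:292],(0,0),fx=6.2,fy=6.2,interpolation=cv2.INTER_CUBIC); cv2.imwrite('pics/b1.png',a)
Q=cloud('scene',e); P=cloud('top',d)
for n,R in(('s',Q),('t',P)):
    m=(R[...,2]>195)&(R[...,2]<245)&(R[...,0]>640)&(R[...,0]<770)&(R[...,1]>-70)&(R[...,1]<150); print(n,m.sum(),R[m].mean(0),R[m].max(0),R[m].min(0))
print(ctrl.sense()['eef_pos'])
E
```

```text
s 679 [691.17888815  40.47751262 222.00451476] [725.08484409 148.77026078 239.86848311] [662.86733899 -51.43931778 195.03556081]
t 706 [685.80207191  46.82505043 220.23710055] [724.22668666 146.76046259 242.38076711] [661.86166743 -50.96653679 195.08956755]
[ 479.11761668 -203.59386571  294.3242212 ]
```

View pics/b1.png

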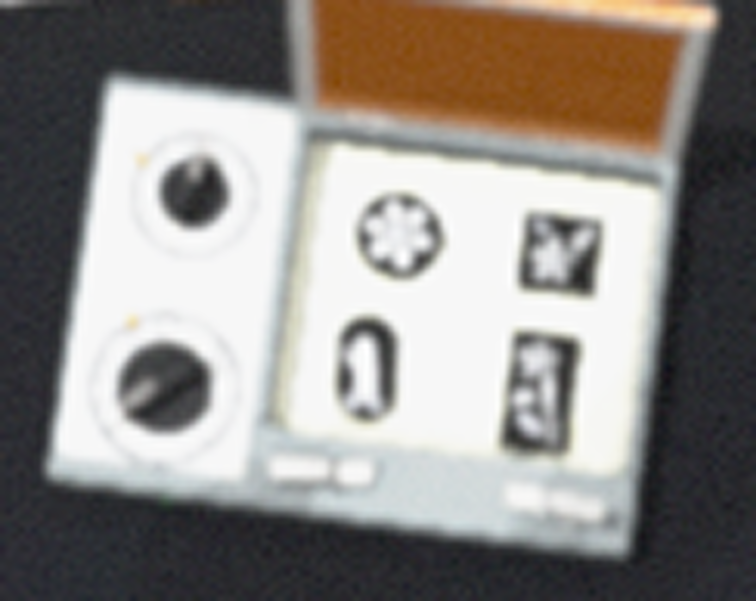

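```bash
python3 - <<'E'
from h import *
z=np.load('t2.npz')
for n,k in(('scene','e'),('top','d')):
    R=cloud(n,z[k]); m=(R[...,2]>150)&(R[...,2]<245)&(R[...,0]>703)&(R[...,0]<735)&(R[...,1]>0)&(R[...,1]<95)
    print(n,m.sum()); S=R[m]; print(S[np.argsort(-S[:,2])][:40:2].round(0).tolist())
E
```

```text
scene 115
[[708.0, 80.0, 223.0], [718.0, 40.0, 222.0], [713.0, 77.0, 221.0], [722.0, 75.0, 221.0], [720.0, 73.0, 221.0], [715.0, 19.0, 221.0], [709.0, 10.0, 221.0], [707.0, 77.0, 220.0], [718.0, 37.0, 220.0], [715.0, 6.0, 220.0], [716.0, 31.0, 220.0], [716.0, 56.0, 220.0], [715.0, 45.0, 220.0], [717.0, 17.0, 220.0], [712.0, 23.0, 220.0], [704.0, 76.0, 220.0], [720.0, 60.0, 220.0], [720.0, 21.0, 220.0], [708.0, 80.0, 219.0], [716.0, 47.0, 219.0]]
top 101
[[710.0, 29.0, 227.0], [709.0, 14.0, 222.0], [709.0, 8.0, 221.0], [712.0, 8.0, 221.0], [706.0, 14.0, 220.0], [717.0, 67.0, 220.0], [707.0, 8.0, 219.0], [717.0, 52.0, 219.0], [712.0, 26.0, 219.0], [720.0, 61.0, 219.0], [720.0, 73.0, 219.0], [715.0, 38.0, 219.0], [717.0, 82.0, 218.0], [715.0, 29.0, 218.0], [720.0, 67.0, 218.0], [713.0, 17.0, 218.0], [716.0, 23.0, 218.0], [714.0, 76.0, 217.0], [710.0, 26.0, 217.0], [713.0, 23.0, 217.0]]
```

Call:
apply_moves(
  targets=[
    [24, [30, 31, 0], [0, 0, 0]],
    [24, [60, 62, 0], [0, 0, 0]],
    [24, [91, 93, 0], [0, 0, 0]],
    [24, [121, 125, 0], [0, 0, 0]],
    [24, [151, 156, 0], [0, 0, 0]],
    [24, [181, 187, 0], [0, 0, 0]],
    [24, [212, 218, 0], [0, 0, 0]],
    [24, [242, 249, 0], [0, 0, 0]],
    [24, [242, 249, -20], [0, 0, 0]],
    [24, [242, 249, -20], [0, 0, 0]],
    [24, [242, 249, -20], [0, 0, 0]],
  ],
)

```text
time_s: 34.95
eef_pos: [720.6, 45.0, 274.3]
ee_rot: [-0.001, 0.743, 0.67, -0.001]
force: [-0.3, -0.1, 0.1]
grip_width: 0.284
grip_force: 0.0
```

Call:
apply_moves(
  targets=[
    [20, [0, 0, -15], [0, 0, 0]],
    [20, [0, 0, -30], [0, 0, 0]],
    [20, [0, 0, -42], [0, 0, 0]],
    [20, [-1, 0, -54], [0, 0, 0]],
    [20, [-2, 0, -64], [0, 0, 0]],
    [20, [-3, 0, -72], [0, 0, 0]],
    [20, [-4, 0, -76], [0, 0, 0]],
    [20, [-4, 0, -76], [0, 0, 0]],
    [0, [-4, 0, -76], [0, 0, 0]],
    [0, [-4, 0, -76], [0, 0, 0]],
    [0, [-4, 0, -76], [0, 0, 0]],
    [0, [-4, 0, -76], [0, 0, 0]],
    [0, [-4, 0, -76], [0, 0, 0]],
  ],
  squeeze=40,
)

```text
time_s: 36.25
eef_pos: [717.2, 45.4, 198.8]
ee_rot: [0.0, 0.742, 0.67, 0.0]
force: [-1.1, 0.1, 2.8]
grip_width: 0.095
grip_force: 39.2
```

```bash
python3 - <<'E'
import numpy as np
R=158.6;f0=2.042;c,s=.9948,-.102
for q in np.arange(1.75,-.03,-.05):
    f=q+.242; d=R*(np.cos(f0)-np.cos(f)); print('%.2f [%.0f,%.0f,%.0f]'%(q,c*d,s*d,R*(np.sin(f)-np.sin(f0))))
E
```

```text
1.75 [-7,1,3]
1.70 [-14,1,6]
1.65 [-22,2,9]
1.60 [-29,3,11]
1.55 [-37,4,13]
1.50 [-45,5,15]
1.45 [-53,5,16]
1.40 [-60,6,17]
1.35 [-68,7,17]
1.30 [-76,8,17]
1.25 [-84,9,17]
1.20 [-92,9,16]
1.15 [-100,10,15]
1.10 [-107,11,13]
1.05 [-115,12,11]
1.00 [-123,13,9]
0.95 [-130,13,6]
0.90 [-137,14,3]
0.85 [-144,15,-1]
0.80 [-151,16,-4]
0.75 [-158,16,-9]
0.70 [-164,17,-13]
0.65 [-171,18,-18]
0.60 [-177,18,-23]
0.55 [-182,19,-28]
0.50 [-188,19,-34]
0.45 [-193,20,-40]
0.40 [-198,20,-46]
0.35 [-203,21,-53]
0.30 [-207,21,-60]
0.25 [-211,22,-66]
0.20 [-214,22,-73]
0.15 [-217,22,-81]
0.10 [-220,23,-88]
0.05 [-223,23,-96]
-0.00 [-225,23,-103]
```

Close in parts, watching the force.

Call:
apply_moves(
  targets=[
    [0, [-7, 1, 3], [0, 0, 0]],
    [0, [-14, 1, 6], [0, 0, 0]],
    [0, [-22, 2, 9], [0, 0, 0]],
    [0, [-29, 3, 11], [0, 0, 0]],
    [0, [-37, 4, 13], [0, 0, 0]],
    [0, [-45, 5, 15], [0, 0, 0]],
    [0, [-53, 5, 16], [0, 0, 0]],
    [0, [-60, 6, 17], [0, 0, 0]],
    [0, [-68, 7, 17], [0, 0, 0]],
    [0, [-76, 8, 17], [0, 0, 0]],
    [0, [-84, 9, 17], [0, 0, 0]],
    [0, [-92, 9, 16], [0, 0, 0]],
    [0, [-92, 9, 16], [0, 0, 0]],
  ],
)

```text
time_s: 37.55
eef_pos: [625.2, 55.1, 215.8]
ee_rot: [0.001, 0.742, 0.67, 0.002]
force: [-2.0, 3.2, 6.9]
grip_width: 0.096
grip_force: 41.2
```

Call:
apply_moves(
  targets=[
    [0, [-8, 1, -1], [0, 0, 0]],
    [0, [-15, 2, -3], [0, 0, 0]],
    [0, [-23, 3, -5], [0, 0, 0]],
    [0, [-31, 4, -7], [0, 0, 0]],
    [0, [-38, 4, -10], [0, 0, 0]],
    [0, [-45, 5, -13], [0, 0, 0]],
    [0, [-52, 6, -17], [0, 0, 0]],
    [0, [-59, 7, -20], [0, 0, 0]],
    [0, [-66, 7, -25], [0, 0, 0]],
    [0, [-72, 8, -29], [0, 0, 0]],
    [0, [-79, 9, -34], [0, 0, 0]],
    [0, [-85, 9, -39], [0, 0, 0]],
    [0, [-85, 9, -39], [0, 0, 0]],
  ],
)

```text
time_s: 38.85
eef_pos: [538.8, 64.3, 174.2]
ee_rot: [-0.001, 0.742, 0.67, -0.0]
force: [-0.7, 4.5, 0.1]
grip_width: 0.092
grip_force: 41.4
```

Call:
apply_moves(
  targets=[
    [0, [-3, 0, -2], [0, 0, 0]],
    [0, [-5, 1, -5], [0, 0, 0]],
    [0, [-8, 1, -8], [0, 0, 0]],
    [0, [-11, 1, -11], [0, 0, 0]],
    [0, [-13, 1, -14], [0, 0, 0]],
    [0, [-16, 2, -17], [0, 0, 0]],
    [0, [-18, 2, -20], [0, 0, 0]],
    [0, [-21, 2, -23], [0, 0, 0]],
    [0, [-24, 2, -26], [0, 0, 0]],
    [0, [-26, 3, -30], [0, 0, 0]],
    [0, [-28, 3, -33], [0, 0, 0]],
    [0, [-30, 3, -37], [0, 0, 0]],
    [0, [-32, 3, -40], [0, 0, 0]],
    [0, [-34, 4, -43], [0, 0, 0]],
    [0, [-36, 4, -47], [0, 0, 0]],
    [0, [-37, 4, -50], [0, 0, 0]],
    [0, [-39, 4, -54], [0, 0, 0]],
    [0, [-40, 4, -58], [0, 0, 0]],
    [0, [-40, 4, -58], [0, 0, 0]],
  ],
)

```text
time_s: 40.75
eef_pos: [499.0, 68.0, 116.2]
ee_rot: [-0.001, 0.742, 0.67, -0.001]
force: [-0.7, 7.3, -2.2]
grip_width: 0.097
grip_force: 41.1
```

Call:
apply_moves(
  targets=[
    [0, [-1, 0, -2], [0, 0, 0]],
    [0, [-2, 0, -4], [0, 0, 0]],
    [0, [-2, 0, -6], [0, 0, 0]],
    [0, [-3, 0, -8], [0, 0, 0]],
    [0, [-4, 0, -10], [0, 0, 0]],
    [0, [-4, 0, -12], [0, 0, 0]],
    [0, [-5, 0, -14], [0, 0, 0]],
    [0, [-6, 0, -16], [0, 0, 0]],
    [0, [-6, 0, -17], [0, 0, 0]],
    [0, [-6, 0, -18], [0, 0, 0]],
    [0, [-7, 0, -19], [0, 0, 0]],
    [0, [-7, 0, -19], [0, 0, 0]],
  ],
)

```text
time_s: 41.95
eef_pos: [493.0, 68.3, 97.9]
ee_rot: [-0.001, 0.742, 0.67, 0.001]
force: [4.1, 10.2, 0.4]
grip_width: 0.097
grip_force: 41.2
```

Call:
apply_moves(
  targets=[
    [0, [0, 0, -1], [0, 0, 0]],
    [0, [0, 0, -2], [0, 0, 0]],
    [0, [0, 0, -3], [0, 0, 0]],
    [0, [0, 0, -4], [0, 0, 0]],
    [0, [0, 0, -4], [0, 0, 0]],
  ],
)

```text
time_s: 42.45
eef_pos: [492.4, 68.2, 95.2]
ee_rot: [-0.001, 0.742, 0.67, 0.0]
force: [-6.0, 7.6, 18.4]
grip_width: 0.096
grip_force: 43.3
```

Call:
apply_moves(
  targets=[
    [0, [0, 0, -1], [0, 0, 0]],
    [0, [0, 0, -1], [0, 0, 0]],
    [0, [0, 0, 1], [0, 0, 0]],
    [30, [0, 0, 1], [0, 0, 0]],
    [30, [0, 0, 1], [0, 0, 0]],
    [30, [0, 0, 1], [0, 0, 0]],
    [30, [0, 0, 1], [0, 0, 0]],
    [30, [0, 0, 15], [0, 0, 0]],
    [30, [0, 0, 40], [0, 0, 0]],
    [30, [0, 0, 80], [0, 0, 0]],
    [30, [0, 0, 120], [0, 0, 0]],
    [30, [0, -40, 140], [0, 0, 0]],
    [30, [0, -80, 140], [0, 0, 0]],
    [30, [0, -120, 140], [0, 0, 0]],
    [30, [0, -160, 140], [0, 0, 0]],
    [30, [0, -200, 140], [0, 0, 0]],
    [30, [0, -250, 140], [0, 0, 0]],
    [30, [0, -250, 140], [0, 0, 0]],
    [30, [0, -250, 140], [0, 0, 0]],
  ],
)

```text
time_s: 44.35
eef_pos: [492.8, -183.4, 233.8]
ee_rot: [-0.001, 0.743, 0.67, -0.0]
force: [0.8, 0.5, 0.1]
grip_width: 0.351
grip_force: 0.0
```

```bash
python3 - <<'E'
from h import *
p,d=capture('top'); q,e=capture('scene'); np.savez('t3.npz',p=p,d=d,q=q,e=e)
a=cv2.resize(p[165:262,170:292],(0,0),fx=6.5,fy=6.2,interpolation=cv2.INTER_CUBIC)
a=cv2.resize(p[170:262,172:288],(0,0),fx=6.5,fy=6.5,interpolation=cv2.INTER_CUBIC);cv2.imwrite('pics/c1.png',a)
b=cv2.resize(q[140:235,205:325],(0,0),fx=6.3,fy=6.3,interpolation=cv2.INTER_CUBIC); cv2.imwrite('pics/c2.png',b)
R=cloud('top',d)
m=(abs(R[...,1]-65)<60)&(R[...,0]>475)&(R[...,0]<660)&(R[...,2]>60)
S=R[m]; 
for lo in range(480,660,20):
    k=(S[:,0]>=lo)&(S[:,0]<lo+20); print(lo,np.median(S[k,2]),S[k,2].max())
for y,x0 in((143,467.5),(4,453)):
    m=(abs(R[...,1]-y)<45)&(abs(R[...,0]-x0)<25)&(R[...,2]>92)&(R[...,2]<120); print(R[m].mean(0),R[m].max(0),R[m].min(0),m.sum())
E
```

```text
480 81.96921412400798 122.70915725135865
500 79.0772506136293 109.0541068414791
520 78.8933024677815 89.10574688261408
540 79.29463102344585 88.9304598431379
560 79.16548887983811 88.6520251649747
580 79.03998911530607 90.27078391132181
600 79.04918942255608 86.50083829837354
620 79.22441425837769 87.65327015116486
640 77.40616767915503 86.2933401921432
[469.31770449 138.39673396 108.17529568] [491.65800581 154.17911758 113.91322176] [462.41241987  98.58460699 102.62926484] 39
[452.08358379   2.57349364 107.72518128] [457.13282326  16.86029084 114.92860404] [445.16410551 -11.28962511  93.11361353] 34
```

View pics/c1.png

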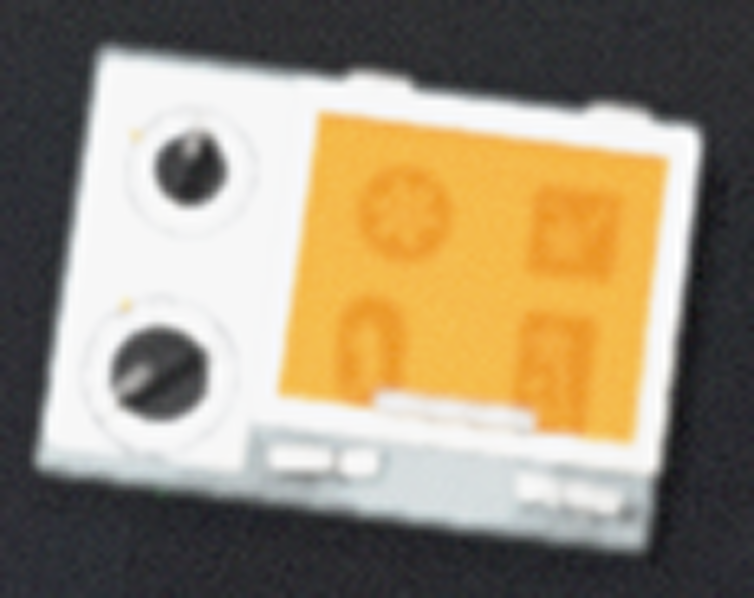

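View pics/c2.png

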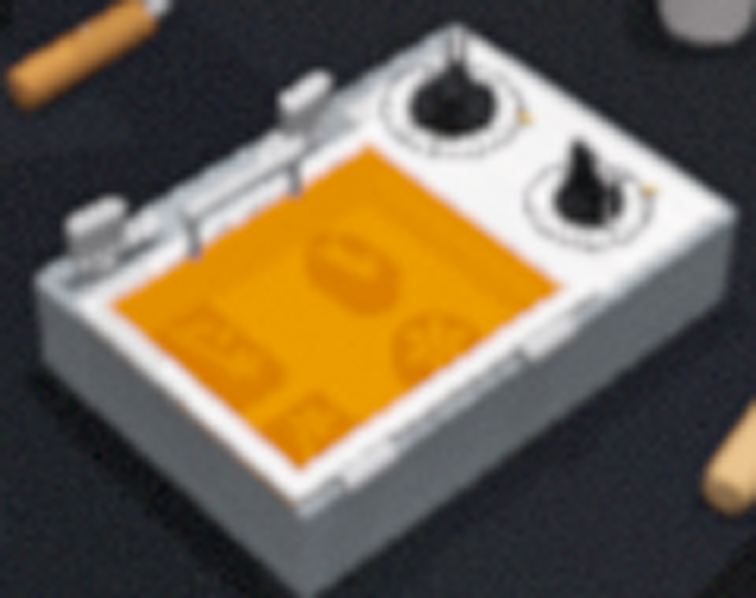

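Call:
apply_moves(
  targets=[
    [40, [-8, 37, 0], [0, 0, 0]],
    [40, [-16, 74, 0], [0, 0, 0]],
    [40, [-24, 111, 0], [0, 0, 0]],
    [40, [-32, 148, 0], [0, 0, 0]],
    [40, [-40, 186, -30], [0, 0, 0]],
    [40, [-40, 186, -70], [0, 0, 0]],
    [40, [-40, 186, -100], [0, 0, 0]],
    [40, [-40, 186, -120], [0, 0, 0]],
    [40, [-40, 186, -135], [0, 0, 0]],
    [40, [-40, 186, -145], [0, 0, 0]],
    [40, [-40, 186, -145], [0, 0, 0]],
    [40, [-40, 186, -145], [0, 0, 0]],
  ],
)

```text
time_s: 45.65
eef_pos: [453.4, 3.7, 89.9]
ee_rot: [0.0, 0.742, 0.671, 0.0]
force: [-0.7, 0.4, 0.8]
grip_width: 0.467
grip_force: 0.0
```

Call:
apply_moves(
  targets=[
    [0, [0, 0, 0], [0, 0, 0]],
    [0, [0, 0, 0], [0, 0, 0]],
    [0, [0, 0, 0], [0, 0, 0]],
    [0, [0, 0, 0], [0, 0, 0]],
    [0, [0, 0, 0], [0, 0, 0]],
    [0, [0, 0, 0], [0, 0, 0]],
    [0, [0, 0, 0], [0, 0, 0]],
  ],
  squeeze=40,
)

```text
time_s: 46.35
eef_pos: [453.2, 3.3, 90.0]
ee_rot: [0.0, 0.742, 0.67, 0.0]
force: [-2.9, -0.2, 6.4]
grip_width: 0.101
grip_force: 43.7
```

Call:
apply_moves(
  targets=[
    [0, [0, 0, 0], [0, 0, -6]],
    [0, [0, 0, 0], [0, 0, -12]],
    [0, [0, 0, 0], [0, 0, -18]],
    [0, [0, 0, 0], [0, 0, -24]],
    [0, [0, 0, 0], [0, 0, -30]],
    [0, [0, 0, 0], [0, 0, -36]],
    [0, [0, 0, 0], [0, 0, -42]],
    [0, [0, 0, 0], [0, 0, -48]],
    [0, [0, 0, 0], [0, 0, -48]],
  ],
)

```text
time_s: 47.25
eef_pos: [453.3, 3.2, 90.0]
ee_rot: [0.0, 0.951, 0.309, 0.0]
force: [-2.6, -0.6, 4.8]
grip_width: 0.109
grip_force: 43.7
```

Call:
apply_moves(
  targets=[
    [0, [0, 0, 0], [0, 0, -6]],
    [0, [0, 0, 0], [0, 0, -12]],
    [0, [0, 0, 0], [0, 0, -18]],
    [0, [0, 0, 0], [0, 0, -24]],
    [0, [0, 0, 0], [0, 0, -30]],
    [0, [0, 0, 0], [0, 0, -36]],
    [0, [0, 0, 0], [0, 0, -40]],
    [0, [0, 0, 0], [0, 0, -43]],
    [0, [0, 0, 0], [0, 0, -45]],
    [0, [0, 0, 0], [0, 0, -45]],
    [0, [0, 0, 0], [0, 0, -45]],
  ],
)

```text
time_s: 48.35
eef_pos: [453.3, 3.2, 90.0]
ee_rot: [0.001, 0.997, -0.076, 0.0]
force: [-2.0, -0.5, 5.8]
grip_width: 0.103
grip_force: 51.9
```

```bash
python3 - <<'E'
from h import *
s=ctrl.sense(); print(s['force'],s['wrist_torque'],s['ee_rot'])
E
```

```text
[-2.04024605 -0.45238156  5.77743247] [-0.0516467   0.33230169  1.01462018] [ 5.82998255e-04  9.97140917e-01 -7.55615248e-02  3.28224675e-04]
```

Call:
apply_moves(
  targets=[
    [30, [0, 0, 0], [0, 0, 0]],
    [30, [0, 0, 0], [0, 0, 0]],
    [30, [0, 0, 0], [0, 0, 0]],
    [40, [0, 0, 0], [0, 0, 0]],
    [40, [0, 0, 25], [0, 0, 0]],
    [40, [0, 0, 60], [0, 0, 0]],
    [40, [0, 0, 70], [0, 0, 8]],
    [40, [3, 30, 70], [0, 0, 16]],
    [40, [6, 60, 70], [0, 0, 24]],
    [40, [10, 90, 70], [0, 0, 32]],
    [40, [15, 120, 70], [0, 0, 40]],
    [40, [15, 139, 70], [0, 0, 48]],
    [40, [15, 139, 70], [0, 0, 56]],
    [40, [15, 139, 70], [0, 0, 64]],
    [40, [15, 139, 70], [0, 0, 72]],
    [40, [15, 139, 70], [0, 0, 80]],
    [40, [15, 139, 70], [0, 0, 88]],
    [40, [15, 139, 70], [0, 0, 93]],
    [40, [15, 139, 70], [0, 0, 93]],
    [40, [15, 139, 70], [0, 0, 93]],
  ],
)

```text
time_s: 50.35
eef_pos: [468.1, 142.4, 159.2]
ee_rot: [-0.0, 0.743, 0.669, -0.0]
force: [-0.3, 0.0, -0.6]
grip_width: 0.47
grip_force: 0.0
```

Call:
apply_moves(
  targets=[
    [40, [0, 0, -30], [0, 0, 0]],
    [40, [0, 0, -50], [0, 0, 0]],
    [40, [0, 0, -62], [0, 0, 0]],
    [40, [0, 0, -69], [0, 0, 0]],
    [40, [0, 0, -69], [0, 0, 0]],
    [0, [0, 0, -69], [0, 0, 0]],
    [0, [0, 0, -69], [0, 0, 0]],
    [0, [0, 0, -69], [0, 0, 0]],
    [0, [0, 0, -69], [0, 0, 0]],
    [0, [0, 0, -69], [0, 0, 0]],
    [0, [0, 0, -69], [0, 0, 0]],
  ],
)

```text
time_s: 51.45
eef_pos: [468.2, 142.6, 91.1]
ee_rot: [0.0, 0.742, 0.67, 0.0]
force: [-2.6, 1.6, 6.2]
grip_width: 0.107
grip_force: 43.7
```

Call:
apply_moves(
  targets=[
    [0, [0, 0, 0], [0, 0, 6]],
    [0, [0, 0, 0], [0, 0, 12]],
    [0, [0, 0, 0], [0, 0, 18]],
    [0, [0, 0, 0], [0, 0, 24]],
    [0, [0, 0, 0], [0, 0, 30]],
    [0, [0, 0, 0], [0, 0, 36]],
    [0, [0, 0, 0], [0, 0, 42]],
    [0, [0, 0, 0], [0, 0, 48]],
    [0, [0, 0, 0], [0, 0, 54]],
    [0, [0, 0, 0], [0, 0, 60]],
    [0, [0, 0, 0], [0, 0, 66]],
    [0, [0, 0, 0], [0, 0, 72]],
    [0, [0, 0, 0], [0, 0, 78]],
    [0, [0, 0, 0], [0, 0, 84]],
    [0, [0, 0, 0], [0, 0, 88]],
    [0, [0, 0, 0], [0, 0, 91]],
    [0, [0, 0, 0], [0, 0, 93]],
    [0, [0, 0, 0], [0, 0, 93]],
    [0, [0, 0, 0], [0, 0, 93]],
  ],
)

```text
time_s: 53.35
eef_pos: [468.1, 142.5, 91.2]
ee_rot: [0.0, 0.026, 1.0, 0.0]
force: [-5.1, -0.4, 8.6]
grip_width: 0.101
grip_force: 55.5
```

```bash
python3 - <<'E'
from h import *
s=ctrl.sense(); print(s['force'],s['wrist_torque'],s['ee_rot'],s['joints'])
E
```

```text
[-5.07390247 -0.4242646   8.61324151] [-0.05614366  0.77109055 -1.1120257 ] [5.19606313e-05 2.58809657e-02 9.99664964e-01 3.63903002e-04] [ 5.50503014e-02  4.00508963e-01  1.77802773e+00  8.73514082e-04
  9.62893715e-01 -1.46447716e+00]
```

```bash
cat > ring.py <<'E'
from h import *
from scipy.ndimage import map_coordinates as mc
z=np.load('t3.npz')
for n,k in(('top','p'),('scene','q')):
    I=z[k].astype(float); g=I.mean(2); sat=I[...,2]-I[...,0]
    for nm,c0,rt in(('timer',(510.2,216),40),('power',(610.7,205.7),34)):
        best=[]
        a=np.linspace(0,2*np.pi,120,endpoint=False)
        def sc(x,y,r):
            P=np.array([proj(n,(x+r*np.cos(t),y+r*np.sin(t),71.5)) for t in a]); v=mc(g,[P[:,1],P[:,0]],order=1); return np.median(v)+v.mean()
        c=np.array(c0); 
        for st in(3,1.5,.7):
            L=[(sc(c[0]+i*st,c[1]+j*st,r),i*st,j*st,r) for i in range(-2,3) for j in range(-2,3) for r in (rt-3,rt-1.5,rt,rt+1.5)]
            b=min(L); c=c+[b[1],b[2]]
        # brass
        v,u=np.mgrid[0:384,0:512]; pc=proj(n,(*c,72)); near=np.hypot(u-pc[0],v-pc[1])<30
        W=np.array([[atz(n,uu,vv,72)[:2],(0,0)][0] for uu,vv in zip(u[near],v[near])]); d=W-c; R=np.hypot(*d.T)
        s=sat[near]; ok=(abs(R-rt)<9)&(s>18); w=s[ok]
        t=(W[ok]*w[:,None]).sum(0)/w.sum(); dd=t-c
        print(n,nm,c.round(1),'r',b[3],'tab',t.round(1),np.hypot(*dd).round(1),'ang',np.degrees(np.arctan2(dd[1],dd[0])).round(1),ok.sum(),s.max())
E
python3 ring.py
```

```text
Traceback (most recent call last):
  File "ring.py", line 13, in <module>
    L=[(sc(c[0]+i*st,c[1]+j*st,r),i*st,j*st,r) for i in range(-2,3) for j in range(-2,3) for r in (rt-3,rt-1.5,rt,rt+1.5)]
        ~~^^^^^^^^^^^^^^^^^^^^^^^
  File "ring.py", line 10, in sc
    P=np.array([proj(n,(x+r*np.cos(t),y+r*np.sin(t),71.5)) for t in a]); v=mc(g,[P[:,1],P[:,0]],order=1); return np.median(v)+v.mean()
                ~~~~^^^^^^^^^^^^^^^^^^^^^^^^^^^^^^^^^^^^^^
  File "h.py", line 14, in proj
    c,f=K(n); E=np.array(c['extrinsics']); q=E[:3,:3].T@(np.array(p)-E[:3,3]); x=q[:2]/q[2]; x=x*(1+c['k1']*(x@x)); return x*f+[c['cx'],c['cy']]
        ~^^^
  File "h.py", line 4, in K
    c=camera_info(n); f=192/np.tan(np.radians(c['vfov'])/2); return c,f
ValueError: time passes only in moves, steps and waits
```

Call:
apply_moves(
  targets=[
    [30, [0, 0, 0], [0, 0, 0]],
    [30, [0, 0, 0], [0, 0, 0]],
    [30, [0, 0, 0], [0, 0, 0]],
    [30, [0, 0, 10], [0, 0, 0]],
    [30, [0, 0, 40], [0, 0, 0]],
    [30, [0, 0, 70], [0, 0, 0]],
    [30, [0, 0, 70], [0, 0, 0]],
  ],
)

```text
time_s: 54.05
eef_pos: [470.0, 142.6, 164.5]
ee_rot: [0.004, 0.024, 1.0, 0.0]
force: [0.0, -0.1, -1.0]
grip_width: 0.352
grip_force: 0.0
```

```bash
sed -i 's/^def K(n):/import functools\n@functools.lru_cache(None)\ndef K(n):/' h.py; time python3 ring.py
```

```text
top timer [509.5 214.5] r 38.5 tab [544.3 233.9] 39.8 ang 29.2 4 192.0
top power [611.5 203.5] r 32.5 tab [629.2 231.8] 33.4 ang 58.0 4 191.0
scene timer [508.7 217.5] r 37 tab [544.6 236.8] 40.7 ang 28.2 6 234.0
scene power [610.7 206.4] r 31 tab [629.  236.7] 35.4 ang 58.9 6 234.0
real	0m2.292s
user	0m2.694s
sys	0m0.068s
```

Call:
apply_moves(
  targets=[
    [40, [10, 18, 0], [0, 0, -8]],
    [40, [20, 36, 0], [0, 0, -16]],
    [40, [30, 54, 0], [0, 0, -24]],
    [40, [41, 73, 0], [0, 0, -32]],
    [40, [41, 73, 0], [0, 0, -40]],
    [40, [41, 73, 0], [0, 0, -48]],
    [40, [41, 73, 0], [0, 0, -52]],
    [40, [41, 73, 0], [0, 0, -52]],
    [40, [41, 73, 0], [0, 0, -52]],
  ],
)

```text
time_s: 54.95
eef_pos: [509.0, 215.3, 160.2]
ee_rot: [-0.0, 0.459, 0.888, -0.0]
force: [0.5, -0.4, -0.2]
grip_width: 0.468
grip_force: 0.0
```

Call:
apply_moves(
  targets=[
    [40, [0, 1, -30], [0, 0, 0]],
    [40, [0, 1, -50], [0, 0, 0]],
    [40, [0, 1, -65], [0, 0, 0]],
    [40, [0, 1, -73], [0, 0, 0]],
    [40, [0, 1, -73], [0, 0, 0]],
    [0, [0, 1, -73], [0, 0, 0]],
    [0, [0, 1, -73], [0, 0, 0]],
    [0, [0, 1, -73], [0, 0, 0]],
    [0, [0, 1, -73], [0, 0, 0]],
    [0, [0, 1, -73], [0, 0, 0]],
    [0, [0, 1, -73], [0, 0, 0]],
    [0, [0, 1, -73], [0, 0, 0]],
  ],
  squeeze=40,
)

```text
time_s: 56.15
eef_pos: [509.5, 216.4, 88.3]
ee_rot: [0.001, 0.46, 0.888, 0.0]
force: [-0.7, -1.3, 6.9]
grip_width: 0.125
grip_force: 41.6
```

```bash
cat > st.py <<'E'
from h import *
from scipy.spatial.transform import Rotation as Ro
s=ctrl.sense(); q=s['ee_rot']; y=Ro.from_quat([q[1],q[2],q[3],q[0]]).as_matrix()[:,1]
print(s['eef_pos'].round(1),'yang',np.degrees(np.arctan2(y[1],y[0])).round(2),s['force'].round(1),s['wrist_torque'].round(2),s['grip_width']*85)
E
python3 st.py
```

```text
[509.5 216.4  88.3] yang 35.19 [-0.7 -1.3  6.9] [-0.2   0.29 -0.04] 10.64300865098006
```

Call:
apply_moves(
  targets=[
    [0, [0, 0, 0], [0, 0, -6]],
    [0, [0, 0, 0], [0, 0, -12]],
    [0, [0, 0, 0], [0, 0, -18]],
    [0, [0, 0, 0], [0, 0, -24]],
    [0, [0, 0, 0], [0, 0, -30]],
    [0, [0, 0, 0], [0, 0, -36]],
    [0, [0, 0, 0], [0, 0, -42]],
    [0, [0, 0, 0], [0, 0, -48]],
    [0, [0, 0, 0], [0, 0, -54]],
    [0, [0, 0, 0], [0, 0, -60]],
    [0, [0, 0, 0], [0, 0, -66]],
    [0, [0, 0, 0], [0, 0, -72]],
    [0, [0, 0, 0], [0, 0, -78]],
    [0, [0, 0, 0], [0, 0, -84]],
    [0, [0, 0, 0], [0, 0, -90]],
    [0, [0, 0, 0], [0, 0, -94]],
    [0, [0, 0, 0], [0, 0, -96.5]],
    [0, [0, 0, 0], [0, 0, -96.7]],
    [0, [0, 0, 0], [0, 0, -96.7]],
    [0, [0, 0, 0], [0, 0, -96.7]],
  ],
)

```text
time_s: 58.15
eef_pos: [511.2, 216.0, 88.3]
ee_rot: [0.001, 0.969, 0.246, 0.003]
force: [7.2, -2.8, 0.2]
grip_width: 0.13
grip_force: 40.8
```

```bash
python3 st.py
```

```text
[511.2 216.   88.3] yang -61.53 [ 7.2 -2.8  0.2] [-0.43 -1.17 -0.08] 11.033351113237522
```

Call:
apply_moves(
  targets=[
    [30, [0, 0, 0], [0, 0, 0]],
    [30, [0, 0, 0], [0, 0, 0]],
    [30, [0, 0, 0], [0, 0, 0]],
    [36, [0, 0, 10], [0, 0, 0]],
    [36, [0, 0, 40], [0, 0, 0]],
    [36, [0, 0, 70], [0, 0, 0]],
    [36, [25, -3, 70], [0, 0, -8]],
    [36, [50, -5, 70], [0, 0, -16]],
    [36, [75, -8, 70], [0, 0, -24]],
    [36, [101, -11, 70], [0, 0, -32]],
    [36, [101, -11, 70], [0, 0, -36.5]],
    [36, [101, -11, 70], [0, 0, -36.5]],
    [36, [101, -11, 70], [0, 0, -36.5]],
  ],
)

```text
time_s: 59.45
eef_pos: [609.8, 205.5, 157.7]
ee_rot: [-0.0, 0.998, -0.069, 0.0]
force: [-0.4, 0.3, -0.4]
grip_width: 0.425
grip_force: 0.0
```

```bash
python3 st.py
```

```text
[609.8 205.5 157.7] yang -97.87 [-0.4  0.3 -0.4] [-0.01 -0.02  0.03] 36.163221369490216
```

Call:
apply_moves(
  targets=[
    [36, [1, 0, -30], [0, 0, 0]],
    [36, [1, 0, -50], [0, 0, 0]],
    [36, [1, 0, -63], [0, 0, 0]],
    [36, [1, 0, -70], [0, 0, 0]],
    [36, [1, 0, -70], [0, 0, 0]],
    [0, [1, 0, -70], [0, 0, 0]],
    [0, [1, 0, -70], [0, 0, 0]],
    [0, [1, 0, -70], [0, 0, 0]],
    [0, [1, 0, -70], [0, 0, 0]],
    [0, [1, 0, -70], [0, 0, 0]],
    [0, [1, 0, -70], [0, 0, 0]],
    [0, [1, 0, -70], [0, 0, 0]],
  ],
  squeeze=40,
)

```text
time_s: 60.65
eef_pos: [612.1, 204.4, 88.7]
ee_rot: [0.001, 0.998, -0.07, 0.001]
force: [1.8, -4.0, 1.8]
grip_width: 0.108
grip_force: 43.9
```

```bash
python3 st.py
```

```text
[612.1 204.4  88.7] yang -98.02 [ 1.8 -4.   1.8] [-0.77 -0.15  0.07] 9.165975796318396
```

Call:
apply_moves(
  targets=[
    [0, [0, 0, 0], [0, 0, 6]],
    [0, [0, 0, 0], [0, 0, 12]],
    [0, [0, 0, 0], [0, 0, 18]],
    [0, [0, 0, 0], [0, 0, 24]],
    [0, [0, 0, 0], [0, 0, 30]],
    [0, [0, 0, 0], [0, 0, 36]],
    [0, [0, 0, 0], [0, 0, 42]],
    [0, [0, 0, 0], [0, 0, 48]],
    [0, [0, 0, 0], [0, 0, 54]],
    [0, [0, 0, 0], [0, 0, 60]],
    [0, [0, 0, 0], [0, 0, 64]],
    [0, [0, 0, 0], [0, 0, 66.5]],
    [0, [0, 0, 0], [0, 0, 66.5]],
    [0, [0, 0, 0], [0, 0, 66.5]],
    [0, [0, 0, 0], [0, 0, 66.5]],
  ],
)

```text
time_s: 62.15
eef_pos: [611.8, 204.9, 88.6]
ee_rot: [0.001, 0.873, 0.488, 0.001]
force: [0.0, -5.3, 6.6]
grip_width: 0.107
grip_force: 44.4
```

```bash
python3 st.py
```

```text
[611.8 204.9  88.6] yang -31.6 [ 0.  -5.3  6.6] [-0.89  0.15 -0.02] 9.056265693785127
```

Release, retreat, and look.

Call:
apply_moves(
  targets=[
    [30, [0, 0, 0], [0, 0, 0]],
    [30, [0, 0, 0], [0, 0, 0]],
    [30, [0, 0, 0], [0, 0, 0]],
    [30, [0, 0, 10], [0, 0, 0]],
    [30, [0, 0, 40], [0, 0, 0]],
    [30, [0, 0, 80], [0, 0, 0]],
    [30, [0, 0, 120], [0, 0, 0]],
    [30, [-20, -40, 140], [0, 0, 0]],
    [30, [-40, -80, 140], [0, 0, 0]],
    [30, [-60, -120, 140], [0, 0, 0]],
    [30, [-80, -160, 140], [0, 0, 0]],
    [30, [-100, -200, 140], [0, 0, 0]],
    [30, [-120, -240, 140], [0, 0, 0]],
    [30, [-140, -280, 140], [0, 0, 0]],
    [30, [-160, -320, 140], [0, 0, 0]],
    [30, [-160, -380, 140], [0, 0, 0]],
    [30, [-160, -440, 140], [0, 0, 0]],
    [30, [-160, -440, 140], [0, 0, 0]],
    [30, [-160, -440, 140], [0, 0, 0]],
    [30, [-160, -440, 140], [0, 0, 0]],
  ],
)

```text
time_s: 64.15
eef_pos: [451.1, -234.2, 227.6]
ee_rot: [-0.0, 0.873, 0.488, 0.0]
force: [0.6, -0.1, -0.5]
grip_width: 0.35
grip_force: 0.0
```

```bash
python3 - <<'E'
from h import *
p,d=capture('top'); q,e=capture('scene'); np.savez('t3.npz',p=p,d=d,q=q,e=e)
a=cv2.resize(p[170:262,172:288],(0,0),fx=3.4,fy=3.4*1,interpolation=cv2.INTER_CUBIC)
a=cv2.resize(p[170:262,172:288],(800,600),interpolation=cv2.INTER_CUBIC);cv2.imwrite('pics/d1.png',a)
b=cv2.resize(q[138:198,230:330],(800,480),interpolation=cv2.INTER_CUBIC); cv2.imwrite('pics/d2.png',b)
E
python3 ring.py
```

```text
top timer [508.7 214.5] r 38.5 tab [544.2 233.9] 40.5 ang 28.6 4 190.0
top power [612.2 204.9] r 31 tab [629.1 231.7] 31.7 ang 57.7 4 196.0
scene timer [510.2 216.7] r 37 tab [544.5 236.8] 39.8 ang 30.3 6 227.0
scene power [612.9 205.7] r 31 tab [629.  236.6] 34.9 ang 62.5 6 227.0
```

View pics/d1.png

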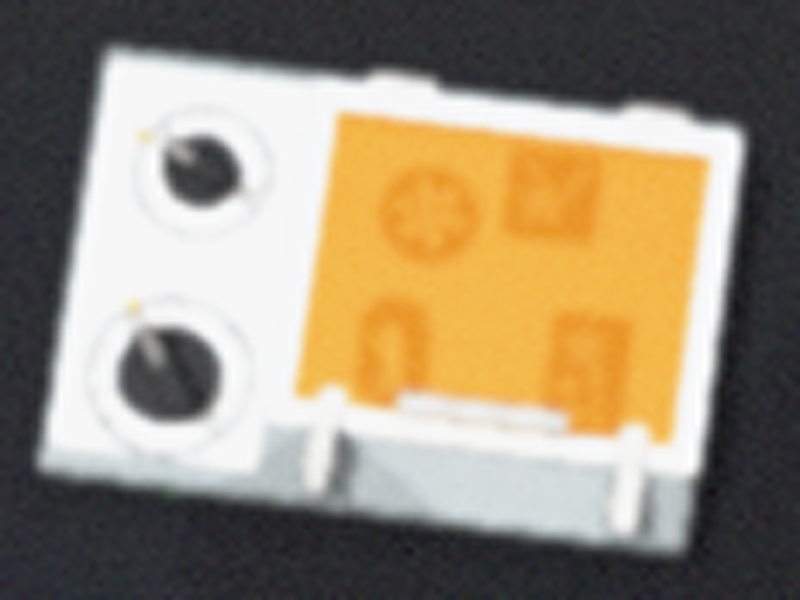

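View pics/d2.png

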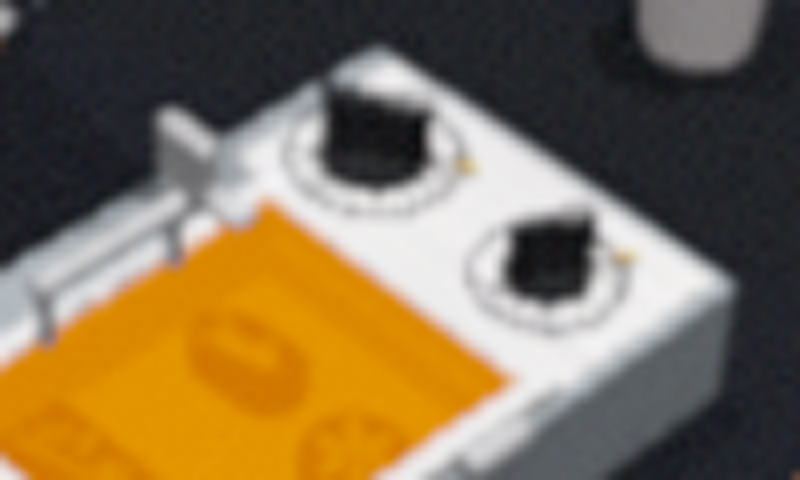

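```bash
python3 -c "
from rig import ctrl
print(ctrl.finish_job())"
```

```text
the job is handed in; nothing more can be done
None
```

I handed the job in: all four plaques lie flat and shell face up in the chamber, the cover is shut under both turnbuttons, both dials are set to within about 1° of their markers by my camera estimate, and the arm's moves stayed clear of the bottle and the pot, though I did not picture them again at the end.

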